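# Put the drawing things away in the covered drawer

## Robot

A 6-joint arm with a two-finger parallel gripper is mounted at the origin on the work surface. World frame = base frame: x ahead of the robot, y to its left, z up, the work surface at z = 0. Lengths are in m, angles in rad, forces in N, time in s.
With the tool pointing down it reaches from about 0.35 to 0.975 m from the base axis. Payload 7.1 kg.
Tool frame: the origin (TCP) lies at the centre of the arm's flange, where the gripper is bolted on; the fingertips stand 182 mm ahead of it and the grasp point (between the pads) lies 163 mm ahead of it; z points along the fingers, y is the line along which they close (so a half turn about z gives the same grasp; the last joint's range is limited). The gripper opens to 88 mm and grips with 3 to 60 N. Pads are 20 mm wide; open, the fingers measure 115 mm over their backs; the gripper's body (75 mm by 178 mm) begins 61 mm behind the grasp point.
Start: joints at [-1.249, 0.423, 1.63, -0, 1.089, -0.019], TCP at [0.209, -0.589, 0.405] pointing down, gripper open.
Joint ranges: [-3, 3], [-0.9, 2.11], [0.09, 2.58], [-1.31, 4.45], [0.11, 2.69], [-2.54, 2.54]. Speed limits (rad/s): [2.39, 2.39, 3.01, 3.14, 3.14, 3.14].

## Interface

Orientations are given as a unit quaternion [x, y, z, w].
In Python, from plant import r gives the robot as it stands. The module is installed in compiled form; this text tells all that it offers.
- The arm moves only by the shell command python3 -m handwheel 'ROWS' [OPENING]. ROWS is JSON, a list of rows, each a list of 4 numbers: the shift along the world's x, y, z in cm, then the turn about the world's z in degrees. In form: [[x, y, z, yaw], ...]. A call has 1 to 5 rows; each row is the pose to reach, as a shift and turn from the pose commanded when the call began; what a row does not reach only later rows make up. A row lasts 1/12 s, in which the tool goes at most 41.7 mm and 7.16 degrees, less where a joint would pass 70% of its speed; a pose out of reach is approached as far as the arm can. A call with a gripper value outside its range is refused whole. OPENING is the closure, from -1 (fully open) to 1 (shut), set as the call begins (- or left out, the last holds). The fingers move at their own pace and stop on an object; the grip force is fixed at half the most. Time passes only in rows, so rows that repeat a pose let the fingers close. It gives the time, the measured TCP pose, the force, the opening and the grip force at its end, in the units of the state.
- r.get_obs(): the state, without advancing time (a new reading comes with each control period).
- r.get_image(name): name is "scene" or "top" or "wrist"; returns the picture (480x640x3 uint8, blue, green, red); there is no depth.
- r.camera_model(name): a dict with "mtx" (3x3 intrinsics, pixels), "rvec" (rotation vector, rad) and "tvec" (3), from world to camera coordinates, as OpenCV has them; the wrist camera has in their place "tool_from_camera" (4x4, takes a point from camera to tool coordinates, whose origin is the TCP and whose axes are the flange's). Camera axes: x right, y down, z forward; pixel columns grow to the right and rows downward; lengths in m; the calibration is good to about 2 mm. A picture is of the moment at which its call begins: read the wrist's pose just before it. camera_model takes no time and is no camera call.
- r.sign_off(): hands the job in; it is judged then, once.
The state is a dict: "time": time; "joint_positions": joint angles; "dq": joint speeds; "joint_torque": joint torques, N m; "tcp_pos": TCP position; "tool_rot": TCP orientation; "ft_force": force on the tool from outside, world axes, zero at the start; "ft_torque": the same for the moment, N m; "gripper_width": opening from 0.0 (shut) to 1.0 (fully open); "gripper_force": force on a finger pad.
Only numpy, scipy, OpenCV 4.12 (cv2) and the standard library are available. Lean on these libraries where they do the work, as an engineer would, in place of code of your own. Each camera call takes 0.05 s, during which the arm holds its last target. There are 200 camera calls.

## Task

Put the drawing things away: pull the drawer of the desk-top unit right out to its stop, lift out the flat cover inside and set it aside, and lay every marker and steel drawing weight that is on the desk flat in the bay it covered. Then lay the cover back flat on its ledges and push the drawer gently, without slamming, fully shut. Leave the other things on the desk where they are.

Things in the scene. Friction and masses are not known exactly. Their poses are not given: they have to be found in the camera images.
- drawer (a joint): the one drawer of a low grey desk-top unit fixed to the desk, 300 deep by 276 wide by 100 mm high: how far it is out, m: 0 shut, 0.205 at its stop. It slides out along -x of drawer_handle's axes, with a few N, and stays where it is left unless pushed. Its white front panel is 14 mm thick, 272 mm wide, 4 to 98 mm above the desk; shut, its face is the front of the unit.
- drawer_handle (a point): middle of the drawer's steel bar handle, on the bar's axis, 78 mm above the desk; moves with the drawer; its x points into the unit, y to the left seen from the robot, z up. Bar 12 mm thick, 120 mm long (y), its axis 48 mm out from the front panel: 42 mm are clear behind it, between thin stems 55 mm either side of the middle. It can be hooked or pinched from above.
- drawer_bay (a point): centre of the floor of the drawer's bay, 20 mm above the desk; moves with the drawer; axes as drawer_handle. Bay 175 (x) by 238 mm (y); walls 6 mm thick rise 49 mm above its floor, the front panel 78 mm. Ledges for the cover, 12 mm wide, 32 mm above the floor, run along its front and back ends, leaving 151 mm of floor in x. Drawer at its stop: the whole bay is in front of the unit.
- cover: loose flat wooden cover of the bay, 165 (own x) by 228 (own y) by 5 mm, 0.22 kg, with a dark wooden grip bar 80 long (y) by 16 wide (x) by 24 mm high on the middle of its top. Origin: centre of its underside; z up. Starts on the ledges in the closed drawer, out of sight; 5 mm of play all round, underside 32 mm above the bay's floor when seated.
- marker1: chunky square layout marker, white barrel and grey cap, 125 (x) by 20 by 20 mm, 0.06 kg (may vary). Origin: centre of its underside. May be absent.
- marker2: another marker like marker1. May be absent.
- weight1: plain steel drawing weight, a bar 110 (x) by 30 (y) by 24 mm high with a thin black pad on top, 0.5 kg (may vary). Origin: centre of its underside. May be absent.
- weight2: another weight like weight1. May be absent.
- stapler: black desk stapler 120 (x) by 32 (y) by 46 mm high, among the drawing things; to be left alone. Origin: centre of its underside.
- mug: white mug, 80 mm across, 90 mm high, handle to its +y; to be left alone. Origin: centre of its underside.
- pen_pot: dark steel pen pot with pencils, 74 mm across, 150 mm high over the pencils; to be left alone. Origin: centre of its underside.
- calculator: grey pocket calculator 150 (x) by 80 (y) by 18 mm, right of the drawer unit; to be left alone. Origin: centre of its underside.
- tape: black tape dispenser with a clear roll, 140 (x) by 50 (y) by 77 mm high; to be left alone. Origin: centre of its underside.
Mind the look-alikes: they are no part of the job. Leave any green, pink or purple look-alike of the weight2 alone.

How it is judged:
On the way, in this order (a step that is already met when the one before it is completed fails the run):
1. the drawer is pulled out to its stop (within 8 mm) (value of joint drawer above 0.197 m), for 0.2 s.
2. the cover is lifted out of the drawer and set aside, clear of the bay (horizontal distance between cover and drawer_bay above 0.15 m and value of joint drawer above 0.15 m), for 0.2 s.
3. every marker and weight on the desk lies flat on the floor of the bay (x of marker1 in the frame of drawer_bay between -0.085 and 0.085 m and y of marker1 in the frame of drawer_bay between -0.119 and 0.119 m and z of marker1 in the frame of drawer_bay between -0.01 and 0.03 m and linear speed of each of marker1, marker2, weight1, weight2 below 0.03 m/s and x of marker2 in the frame of drawer_bay between -0.085 and 0.085 m and y of marker2 in the frame of drawer_bay between -0.119 and 0.119 m and z of marker2 in the frame of drawer_bay between -0.01 and 0.03 m and x of weight1 in the frame of drawer_bay between -0.085 and 0.085 m and y of weight1 in the frame of drawer_bay between -0.119 and 0.119 m and z of weight1 in the frame of drawer_bay between -0.01 and 0.03 m and x of weight2 in the frame of drawer_bay between -0.085 and 0.085 m and y of weight2 in the frame of drawer_bay between -0.119 and 0.119 m and z of weight2 in the frame of drawer_bay between -0.01 and 0.03 m), for 0.2 s.
4. the cover lies flat on its ledges (z of cover in the frame of drawer_bay between 0.027 and 0.036 m and horizontal distance between cover and drawer_bay below 0.015 m and angle between the z axis of cover and the z axis of drawer_bay, either way round below 0.05 rad and angle between cover's own z axis and vertical below 0.3 rad), for 0.2 s.
5. the drawer is fully shut (value of joint drawer below 0.006 m), for 0.2 s.
At the end, for the whole second after the job is handed in: The drawer is shut to within 6 mm; every marker and weight present lies at rest on the floor of the bay (origin less than 30 mm above it, so none on top of the cover or the ledges); the cover lies flat (within 0.05 rad) on its ledges over them (all of step 3 and all of step 4 and value of joint drawer below 0.006 m and linear speed of cover below 0.03 m/s); the robot touches nothing.
It fails at once if the drawer is slammed (pushed in faster than 0.4 m/s) (velocity of joint drawer below -0.4 m/s).
It fails at once if a thing that should be left alone is moved more than 50 mm or tipped over (distance of any of stapler, mug, pen_pot, calculator, tape from where it was at the start of the episode above 0.05 m or angle between any of stapler, mug, pen_pot, calculator, tape's own z axis and vertical above 0.6 rad).
Of marker1, marker2, weight1, weight2 only 2 to 4 are there at a start; the rules pass over those that are not, and their reading is None.
At some moment in a run one of marker1, marker2, weight1, weight2 may be knocked a few centimetres aside while the robot is not near it.
Once in a run the grip may slacken for a moment while it holds something.
It also fails if it takes over 210 s, if anything falls off the work surface, if the arm or the gripper's body presses on something with over 40 N, if the wrist force passes 120 N, or if a joint passes its speed limit or range.

## Working session

There is one attempt and no reset: what is moved stays moved. The work goes in short steps, Python scripts to look and compute and a shell command to move; the robot and the scene stay as the last step left them, time stands still between calls to the robot, and variables do not carry over. Pictures are saved under pics/ and viewed, at most 14 in all, crops included, and the job is handed in when it is done.

```bash
mkdir -p pics; python3 - <<'E'
from plant import r
import cv2
for n in ("scene","top"):
    cv2.imwrite(f"pics/{n}0.png", r.get_image(n)); m=r.camera_model(n); print(n,m)
print(r.camera_model("wrist")); o=r.get_obs(); print(o)
E
```

```text
scene {'mtx': array([[525.2233505 ,   0.        , 306.15691594],
       [  0.        , 525.2233505 , 230.21242708],
       [  0.        ,   0.        ,   1.        ]]), 'rvec': array([ 1.17230429,  2.2134228 , -1.06342479]), 'tvec': array([ 0.27240013, -0.22787139,  1.85563772])}
top {'mtx': array([[595.94529493,   0.        , 330.90880783],
       [  0.        , 595.94529493, 242.65563981],
       [  0.        ,   0.        ,   1.        ]]), 'rvec': array([ 2.19568806, -2.17514096,  0.05497199]), 'tvec': array([0.02420551, 0.51951844, 1.50326372])}
{'mtx': array([[369.26232029,   0.        , 317.12443897],
       [  0.        , 369.26232029, 235.53087717],
       [  0.        ,   0.        ,   1.        ]]), 'tool_from_camera': array([[ 4.41322220e-06, -9.56793130e-01, -2.90769509e-01,
         8.02301808e-02],
       [ 9.99999966e-01, -7.17736326e-05,  2.51352836e-04,
         1.26883327e-04],
       [-2.61362250e-04, -2.90769500e-01,  9.56793097e-01,
         2.05904810e-02],
       [ 0.00000000e+00,  0.00000000e+00,  0.00000000e+00,
         1.00000000e+00]])}
{'time': 0.1, 'joint_positions': array([-1.24901079e+00,  4.23755509e-01,  1.63058177e+00, -1.96547268e-05,
        1.08862728e+00, -1.90189057e-02]), 'dq': array([-0.00026   , -0.00093677, -0.00200006, -0.00156585,  0.00124788,
       -0.00214429]), 'joint_torque': array([ 8.54367663e-04, -5.45610988e+01, -2.74325430e+01,  6.45421771e-02,
        1.88072986e-02, -3.58375303e-05]), 'tcp_pos': array([ 0.20883674, -0.58881705,  0.40399733]), 'tool_rot': array([ 9.85515633e-01,  1.69583215e-01, -1.12050145e-04, -6.76796671e-04]), 'ft_force': array([-0.54898982, -0.23504608, -0.49223434]), 'ft_torque': array([-0.02581426, -0.00824163,  0.03756137]), 'gripper_force': 0.0, 'gripper_width': 0.9989871063184191}
```

View pics/top0.png

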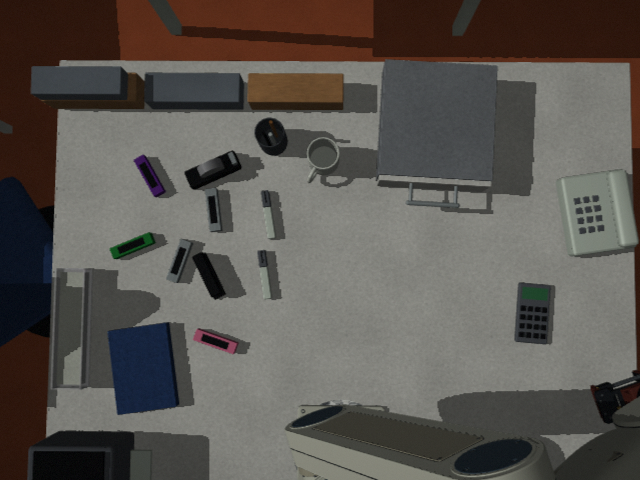

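View pics/scene0.png

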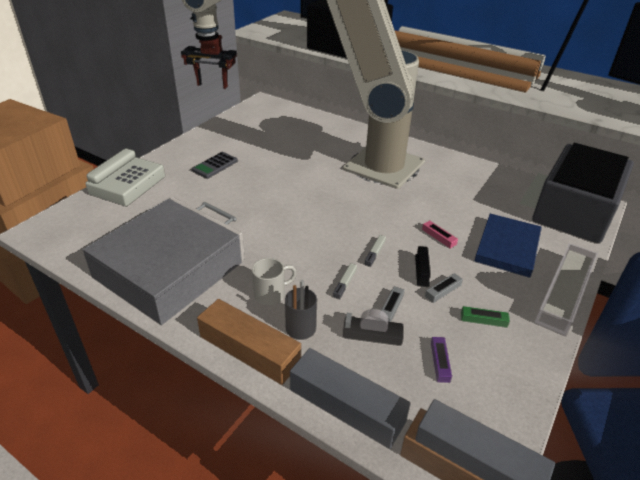

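The top view shows the unit at (438,120) with its handle at (433,203). Markers are at (268,215) and (265,275). There are two steel-grey bars with a black pad, at (213,210) and (180,260). Their look-alikes are purple (149,175), green (132,245) and pink (216,341). The stapler is black (209,275) and the tape is at (213,168). The two grey bars fit "plain steel". I'll confirm that in one enlarged crop.

```bash
cat > h.py <<'E'
import numpy as np, cv2
from scipy.spatial.transform import Rotation as R
from plant import r
def cam(n, obs=None):
    m=r.camera_model(n)
    if n=="wrist":
        T=np.eye(4); T[:3,:3]=R.from_quat(obs["tool_rot"]).as_matrix(); T[:3,3]=obs["tcp_pos"]
        W=T@m["tool_from_camera"]; return m["mtx"],W[:3,:3],W[:3,3]
    A=cv2.Rodrigues(m["rvec"])[0]; return m["mtx"],A.T,-A.T@m["tvec"]
def ray(c,uv):
    d=c[1]@np.linalg.solve(c[0],[uv[0],uv[1],1]); return c[2],d/np.linalg.norm(d)
def at_z(c,uv,z):
    o,d=ray(c,uv); return o+d*(z-o[2])/d[2]
def tri(*obs):   # (cam,uv) pairs -> point, residual m
    A=0;b=0;L=[ray(*o) for o in obs]
    for o,d in L: P=np.eye(3)-np.outer(d,d); A=A+P; b=b+P@o
    x=np.linalg.solve(A,b); return x, max(np.linalg.norm(np.cross(x-o,d)) for o,d in L)
def proj(c,p):
    q=c[0]@(c[1].T@(np.asarray(p)-c[2])); return q[:2]/q[2]
def yaw(obs):  # direction of the tool's x in the world, deg
    v=R.from_quat(obs["tool_rot"]).as_matrix()[:,0]; return np.degrees(np.arctan2(v[1],v[0]))
def st():
    o=r.get_obs(); print("t",round(o["time"],2),"tcp",o["tcp_pos"].round(4),"yaw",round(yaw(o),2),"F",o["ft_force"].round(1),"w",round(o["gripper_width"],3),"gf",round(o["gripper_force"],1)); return o
E
python3 - <<'E'
from h import *
t=cv2.imread("pics/top0.png"); s=cv2.imread("pics/scene0.png")
a=cv2.resize(t[130:360,100:300],None,fx=2.6,fy=2.6,interpolation=3); b=cv2.resize(s[215:385,325:515],None,fx=1.4,fy=1.4,interpolation=3)
out=np.zeros((598,800,3),np.uint8); out[:598,:520]=a; out[:b.shape[0],522:522+b.shape[1]]=b
c=cv2.resize(s[195:245,190:250],None,fx=4.4,fy=4.4,interpolation=3); out[250:250+c.shape[0],522:522+c.shape[1]]=c
cv2.imwrite("pics/crop1.png",out)
T=cam("top")
for n,uv,z in [("m",(268,215),.02),("m",(265,275),.02),("w",(213,210),.024),("w",(180,260),.024),("stap",(209,275),.046),("handle",(433,203),.078),("calc",(534,313),.018)]:
    print(n,at_z(T,uv,z).round(3), "scene",proj(cam("scene"),at_z(T,uv,z)).round(0))
E
```

```text
m [0.588 0.19  0.02 ] scene [345. 278.]
m [0.435 0.195 0.02 ] scene [375. 247.]
w [0.599 0.33  0.024] scene [392. 301.]
w [0.471 0.412 0.024] scene [442. 284.]
stap [0.434 0.332 0.046] scene [421. 258.]
handle [ 0.615 -0.221  0.078] scene [218. 212.]
calc [ 0.346 -0.484  0.018] scene [213. 162.]
```

View pics/crop1.png

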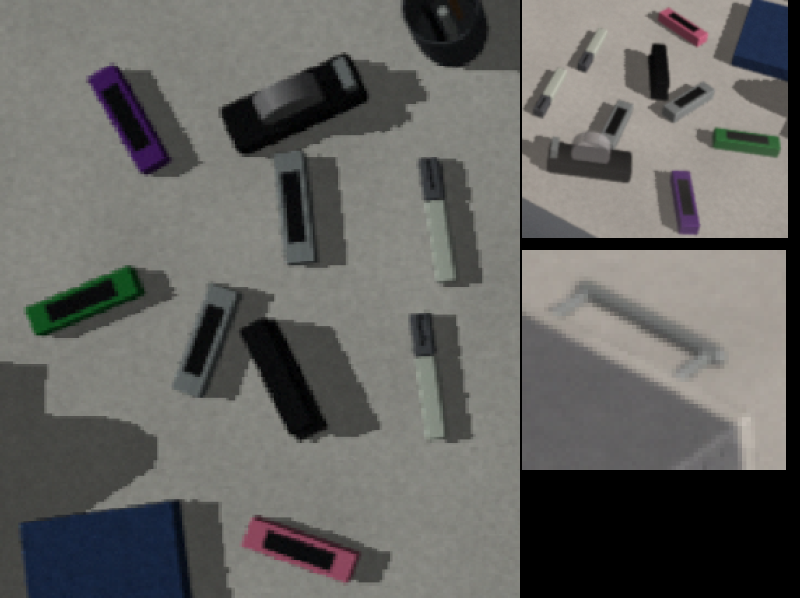

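The crop confirms it: two plain steel weights in crop pixels (295,207) and (207,340), and two markers at (438,220) and (427,376). The purple, green and pink bars and the black stapler are to be left. Next I triangulate the grasp points.

```bash
python3 - <<'E'
from h import *
T=cam("top");S=cam("scene")
for n,a,b in [("hL",(408.5,203),(234.5,218.4)),("hR",(457.5,205),(205.5,204)),]:
    print(n,[x if np.isscalar(x) else x.round(4) for x in tri((T,a),(S,b))])
c=lambda x,y:(100+x/2.6,130+y/2.6)
d=lambda x,y:(325+(x-522)/1.4,215+y/1.4)
for n,a,b in [("m1",c(438,220),d(552,91)),("m2",c(427,376),d(592,49)),("wA",c(295,207),d(616,120)),("wB",c(207,340),d(690,99))]:
    print(n,[x if np.isscalar(x) else x.round(4) for x in tri((T,a),(S,b))])
for n,a,b,z in [("hand",(408.5,203),(457.5,205),.078),("m1",c(430,158),c(446,282),.02),("m2",c(422,314),c(433,438),.02),("wA",c(289,153),c(301,261),.024),("wB",c(224,287),c(189,393),.024)]:
    p,q=at_z(T,a,z),at_z(T,b,z); e=p-q; print(n,((p+q)/2).round(4),"len",np.linalg.norm(e).round(3),"yaw",np.degrees(np.arctan2(e[1],e[0])).round(1))
E
```

```text
hL [array([ 0.6139, -0.1599,  0.0798]), np.float64(0.0008906322050828297)]
hR [array([ 0.6084, -0.2776,  0.0789]), np.float64(0.0035730129183011703)]
m1 [array([0.5889, 0.192 , 0.0127]), np.float64(0.0023700645194347997)]
m2 [array([0.4363, 0.1983, 0.0119]), np.float64(8.708331236245794e-05)]
wA [array([0.5997, 0.3303, 0.0252]), np.float64(0.0014120580885377367)]
wB [array([0.4684, 0.4161, 0.0186]), np.float64(0.0023104146146387633)]
hand [ 0.6127 -0.2208  0.078 ] len 0.12 yaw 88.1
m1 [0.5894 0.1892 0.02  ] len 0.123 yaw 8.2
m2 [0.4364 0.1969 0.02  ] len 0.121 yaw 6.0
wA [0.6006 0.3293 0.024 ] len 0.107 yaw 7.6
wB [0.4693 0.4129 0.024 ] len 0.108 yaw -17.0
```

```bash
python3 -m handwheel '[[13.5,12.3,0,23],[13.5,12.3,0,23],[13.5,12.3,0,23],[13.5,12.3,0,23],[13.5,12.3,0,23]]' 0; python3 -m handwheel '[[13.5,12.3,0,23],[13.5,12.3,0,23],[13.5,12.3,0,23],[13.5,12.3,0,23],[13.5,12.3,0,23]]';python3 -m handwheel '[[13.4,12.2,-4,23],[13.4,12.2,-4,23],[13.4,12.2,-4,23],[13.4,12.2,-4,23],[13.4,12.2,-4,23]]'; python3 -c "
from h import *
o=st(); cv2.imwrite('pics/w1.png',r.get_image('wrist'))
c=cam('wrist',o)
for p in [(.6139,-.1599,.078),(.6105,-.2785,.078)]: print(proj(c,p))"
```

```text
time: 0.52
tcp_pos: [0.3464, -0.4629, 0.4043]
tool_rot: [0.931, 0.365, 0.0, -0.001]
ft_force: [-0.0, 0.6, -0.3]
gripper_width: 0.661
gripper_force: 0.0
time: 0.93
tcp_pos: [0.4817, -0.3398, 0.4045]
tool_rot: [0.84, 0.543, 0.001, -0.0]
ft_force: [0.2, 0.0, -0.0]
gripper_width: 0.495
gripper_force: 0.0
time: 1.35
tcp_pos: [0.6153, -0.2177, 0.3631]
tool_rot: [0.715, 0.699, 0.0, -0.001]
ft_force: [-1.1, 0.8, 0.1]
gripper_width: 0.501
gripper_force: 0.0
t 1.35 tcp [ 0.6153 -0.2177  0.3631] yaw 88.77 F [-1.1  0.8  0.1] w 0.501 gf 0.0
[313.25904473 156.78943693]
[312.64619987 308.5815623 ]
```

View pics/w1.png

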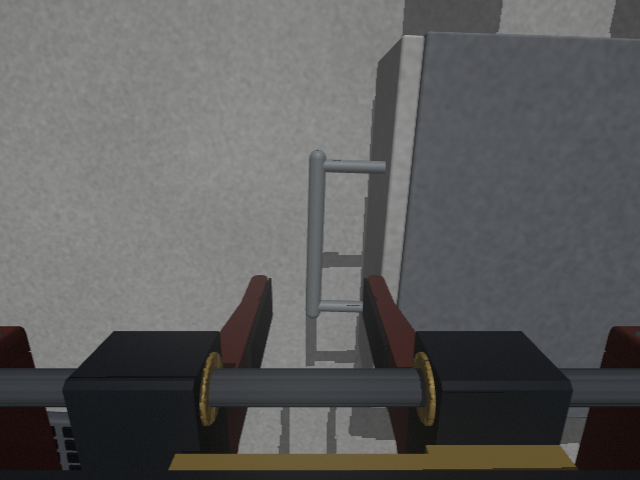

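The wrist view shows the bar from (318,156) to (314,314) between the open fingers. It projects within about 5 px of the prediction.

```bash
python3 -c "
from h import *
c=cam('wrist',st())
p,q=at_z(c,(318,153),.078),at_z(c,(314,314),.078)
print(p,q,(p+q)/2,np.degrees(np.arctan2(*(p-q)[[1,0]])),np.linalg.norm(p-q))
a,b=at_z(c,(424,37),.1),at_z(c,(399,290),.1);print(np.degrees(np.arctan2(*(a-b)[[1,0]])))
print('tri',tri((c,(318,153)),(cam('top'),(408.5,203))),tri((c,(314,314)),(cam('top'),(457.5,205))))"
```

```text
t 1.4 tcp [ 0.6162 -0.2167  0.3626] yaw 88.76 F [ 1.7  1.6 -0.5] w 0.498 gf 0.0
[ 0.61823715 -0.15616269  0.078     ] [ 0.61240231 -0.28189113  0.078     ] [ 0.61531973 -0.21902691  0.078     ] 87.34290478609536 0.1258637618589477
87.2552444141488
tri (array([ 0.61730323, -0.15983557,  0.06422261]), np.float64(0.002810462353450068)) (array([ 0.61152245, -0.28097394,  0.07877875]), np.float64(0.000998062528507195))
```

```bash
python3 -m handwheel '[[0,-0.2,-4,-1.5],[0,-0.2,-8,-1.5],[0,-0.2,-12.1,-1.5],[0,-0.2,-12.1,-1.5]]'; python3 -m handwheel '[[0,0,0,0],[0,0,0,0],[0,0,0,0],[0,0,0,0],[0,0,0,0]]' 1
```

```text
time: 1.73
tcp_pos: [0.6093, -0.2219, 0.2354]
tool_rot: [0.725, 0.688, -0.003, -0.006]
ft_force: [-1.7, 0.5, -0.7]
gripper_width: 0.501
gripper_force: 0.0
time: 2.15
tcp_pos: [0.6136, -0.2234, 0.2462]
tool_rot: [0.725, 0.688, 0.001, 0.002]
ft_force: [-0.1, 0.5, -0.9]
gripper_width: 0.16
gripper_force: 0.1
```

```bash
python3 -m handwheel '[[0,0,0,0],[-1,0.05,0,0],[-2.5,0.12,0,0],[-4,0.19,0,0],[-5.5,0.26,0,0]]'; python3 -m handwheel '[[-1.5,0.07,0,0],[-3,0.14,0,0],[-4.5,0.21,0,0],[-6,0.28,0,0],[-7.5,0.35,0,0]]';python3 -m handwheel '[[-1.5,0.07,0,0],[-3,0.14,0,0],[-4.5,0.21,0,0],[-6,0.28,0,0],[-6.7,0.32,0,0]]';python3 -m handwheel '[[-0.5,0.02,0,0],[-1,0.05,0,0],[-1.3,0.06,0,0],[-1.3,0.06,0,0]]'
```

```text
time: 2.57
tcp_pos: [0.5582, -0.2204, 0.2459]
tool_rot: [0.725, 0.688, 0.001, 0.002]
ft_force: [3.2, 1.8, 8.7]
gripper_width: 0.126
gripper_force: 30.0
time: 2.98
tcp_pos: [0.483, -0.2165, 0.2458]
tool_rot: [0.725, 0.688, 0.001, 0.002]
ft_force: [2.7, 7.2, 12.2]
gripper_width: 0.125
gripper_force: 30.0
time: 3.4
tcp_pos: [0.4149, -0.213, 0.2457]
tool_rot: [0.725, 0.688, 0.001, 0.001]
ft_force: [2.5, 10.3, 17.9]
gripper_width: 0.125
gripper_force: 30.0
time: 3.73
tcp_pos: [0.4062, -0.2126, 0.2458]
tool_rot: [0.726, 0.688, 0.004, 0.005]
ft_force: [21.2, 20.2, 3.4]
gripper_width: 0.125
gripper_force: 30.0
```

```bash
python3 -m handwheel '[[0.3,0,0,0],[0.3,0,0,0],[0.3,0,0,0],[0.3,0,0,0]]' 0; python3 -m handwheel '[[0,0,4,0],[0,0,8,0],[5,0,12,0],[9,0,14,0],[13,0,15,0]]';python3 -m handwheel '[[1.8,-0.3,0,0],[1.8,-0.3,0,0],[1.8,-0.3,0,0]]'; python3 -c "
from h import *
o=st(); cv2.imwrite('pics/w2.png',r.get_image('wrist'));cv2.imwrite('pics/t2.png',r.get_image('top'))"
```

```text
time: 4.07
tcp_pos: [0.4053, -0.2131, 0.2438]
tool_rot: [0.725, 0.688, -0.0, -0.0]
ft_force: [0.9, -1.0, 0.9]
gripper_width: 0.391
gripper_force: 0.0
time: 4.48
tcp_pos: [0.5137, -0.2135, 0.3883]
tool_rot: [0.726, 0.688, 0.0, 0.001]
ft_force: [1.0, -0.8, -1.0]
gripper_width: 0.496
gripper_force: 0.0
time: 4.73
tcp_pos: [0.531, -0.2161, 0.3846]
tool_rot: [0.725, 0.689, -0.0, -0.001]
ft_force: [0.1, 0.3, -1.0]
gripper_width: 0.499
gripper_force: 0.0
t 4.73 tcp [ 0.531  -0.2161  0.3846] yaw 87.04 F [ 0.1  0.3 -1. ] w 0.499 gf 0.0
```

View pics/w2.png

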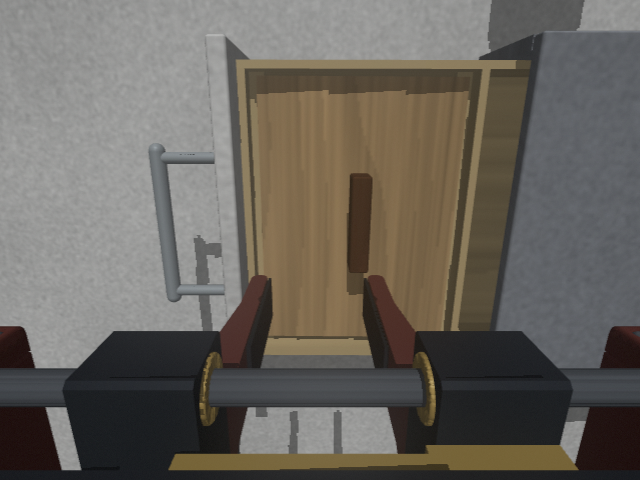

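The wrist view shows the drawer fully out with the cover seated. Its dark grip bar runs from (361,174) to (358,272).

```bash
python3 -c "
from h import *
c=cam('wrist',r.get_obs());T=cam('top')
p,q=at_z(c,(361,175),.081),at_z(c,(358.5,272),.081);m=(p+q)/2
print(p,q,m,np.degrees(np.arctan2(*(p-q)[[1,0]])),np.linalg.norm(p-q))
im=cv2.imread('pics/t2.png');u=proj(T,m);print(u)
x,y=u.astype(int);w=im[y-12:y+13,x-25:x+26].astype(int);mask=((w.sum(2)<150)&(w[...,2]>w[...,0])).astype(np.uint8);print(mask.sum())
ys,xs=np.nonzero(mask);v=(x-25+(xs.min()+xs.max())/2,y-12+np.median(ys));print(v,xs.min(),xs.max(),ys.min(),ys.max())
print(tri((c,(359.7,222)),(T,v)))
"
```

```text
[ 0.56454963 -0.17520115  0.081     ] [ 0.56106621 -0.25470394  0.081     ] [ 0.56280792 -0.21495254  0.081     ] 87.49118854851565 0.07957906974158845
[430.80537131 224.13302911]
107
(np.float64(427.5), np.float64(223.0)) 9 36 7 23
(array([ 0.55986887, -0.20033431,  0.12478711]), np.float64(0.0014614509403901872))
```

```bash
python3 -m handwheel '[[3.2,0.1,0,0.4],[3.2,0.1,-4,0.4],[3.2,0.1,-6,0.4],[3.2,0.1,-6,0.4],[3.2,0.1,-6,0.4]]'; python3 -c "
from h import *
o=st();im=r.get_image('wrist');cv2.imwrite('pics/w3.png',im);c=cam('wrist',o)
a=proj(c,(.5628,-.2150,.081));print(a)
w=im.astype(int);m=((w.sum(2)<150)&(w[...,2]>w[...,0]*1.4)).astype(np.uint8);m[330:]=0
n,l,s,ce=cv2.connectedComponentsWithStats(m)
for i in range(1,n):
  if s[i,4]>300: print(s[i],ce[i])
"
```

```text
time: 5.25
tcp_pos: [0.5618, -0.2151, 0.3241]
tool_rot: [0.723, 0.691, -0.001, -0.002]
ft_force: [0.3, -0.7, 0.3]
gripper_width: 0.502
gripper_force: 0.0
t 5.25 tcp [ 0.5618 -0.2151  0.3241] yaw 87.39 F [ 0.3 -0.7  0.3] w 0.502 gf 0.0
[319.88019341 254.31338736]
[257 280  15  50 382] [265.78010471 311.77486911]
[363 280  22  50 493] [369.73022312 309.73630832]
```

View pics/w3.png

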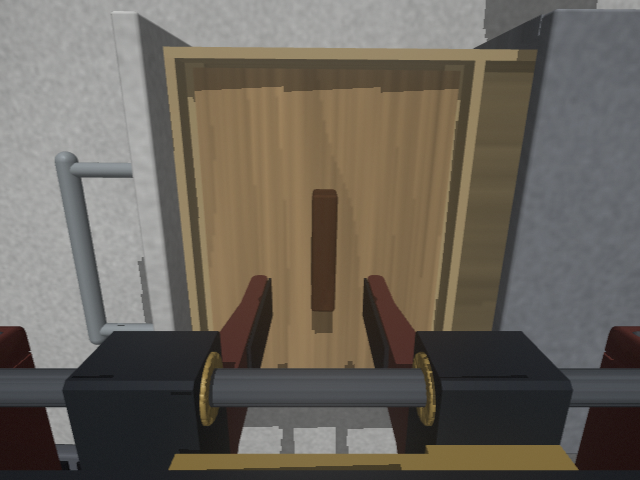

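The bar runs (325,191)–(325,309) and is centred between the fingers to within about 2 mm.

```bash
python3 -c "
from h import *
o=r.get_obs();c=cam('wrist',o)
c1=(c[0],c[1],c[2]+np.array([.531,-.2161,.3846])-o['tcp_pos'])
print(at_z(c,(324.5,250),.081),tri((c,(324.5,250)),(c1,(359.7,222))))"
python3 -m handwheel '[[0.2,0.1,-3,0],[0.2,0.1,-6,0],[0.2,0.1,-8,0],[0.2,0.1,-8,0],[0.2,0.1,-8,0]]'
```

```text
[ 0.56733673 -0.21327124  0.081     ] (array([ 0.56674213, -0.21657549,  0.06880427]), np.float64(0.001089677465788101))
time: 5.72
tcp_pos: [0.5654, -0.2144, 0.2463]
tool_rot: [0.723, 0.691, -0.0, -0.0]
ft_force: [0.1, 0.2, 0.5]
gripper_width: 0.503
gripper_force: 0.0
```

```bash
python3 -m handwheel '[[0,0,0,0],[0,0,0,0],[0,0,0,0],[0,0,0,0],[0,0,0,0]]' 1; python3 -m handwheel '[[0,0,0,0],[0,0,1,0],[0,0,2,0],[0,0,3,0],[0,0,4,0]]'; python3 -m handwheel '[[0,0,1.5,0],[0,0,3.5,0],[0,0,6,0],[0,0,8,0],[0,0,8,0]]'
```

```text
time: 6.13
tcp_pos: [0.5656, -0.2142, 0.2464]
tool_rot: [0.723, 0.691, 0.0, 0.001]
ft_force: [-1.4, -0.4, 6.4]
gripper_width: 0.18
gripper_force: 30.0
time: 6.55
tcp_pos: [0.5654, -0.2141, 0.2865]
tool_rot: [0.723, 0.691, 0.0, 0.0]
ft_force: [0.3, 0.7, -2.9]
gripper_width: 0.18
gripper_force: 30.0
time: 6.97
tcp_pos: [0.5666, -0.2146, 0.3705]
tool_rot: [0.723, 0.691, 0.002, 0.004]
ft_force: [0.8, -0.4, -2.0]
gripper_width: 0.18
gripper_force: 30.0
```

```bash
python3 -m handwheel '[[-1,3,0,-6],[-3,6,0,-12],[-5,9,0,-18],[-6.5,12,0,-24],[-8,15,0,-30]]'; python3 -m handwheel '[[-1,3,0,-6],[-2,6,0,-12],[-3.5,9,0,-18],[-3.5,10,0,-24],[-3.5,10.4,0,-30]]'; python3 -m handwheel '[[0,0,-1,-6],[0,0,-3,-12],[0,0,-5,-18],[0,0,-7,-24],[0,0,-9,-30]]';  python3 -m handwheel '[[0,0,-2.5,0],[0,0,-5,0],[0,0,-6.5,0],[0,0,-7.5,0],[0,0,-7.5,0]]'
```

```text
time: 7.38
tcp_pos: [0.4838, -0.063, 0.3647]
tool_rot: [0.878, 0.478, -0.0, -0.0]
ft_force: [0.8, 0.1, -2.6]
gripper_width: 0.179
gripper_force: 30.0
time: 7.8
tcp_pos: [0.4491, 0.0417, 0.3649]
tool_rot: [0.972, 0.236, -0.0, -0.0]
ft_force: [0.5, -0.8, -2.2]
gripper_width: 0.182
gripper_force: 30.0
time: 8.22
tcp_pos: [0.45, 0.0399, 0.2742]
tool_rot: [1.0, -0.025, 0.0, 0.0]
ft_force: [0.7, -0.5, -2.5]
gripper_width: 0.18
gripper_force: 30.0
time: 8.63
tcp_pos: [0.4496, 0.0398, 0.1985]
tool_rot: [1.0, -0.022, -0.002, 0.0]
ft_force: [-0.6, 0.2, -2.5]
gripper_width: 0.176
gripper_force: 30.0
```

```bash
python3 -m handwheel '[[0,0,-0.2,0],[0,0,-0.4,0],[0,0,-0.5,0],[0,0,-0.5,0]]';python3 -m handwheel '[[0,0,0,0],[0,0,0,0],[0,0,0,0],[0,0,0,0]]' 0;  python3 -m handwheel '[[0,0,4,0],[0,0,8,0],[0,4,12,0],[0,8,16,0],[0,12,20,0]]'; python3 -m handwheel '[[0,4,0,6],[0,7,0,8],[0,7,0,8],[0,7,0,8]]'; python3 -c "
from h import *
o=st(); cv2.imwrite('pics/w4.png',r.get_image('wrist'))
c=cam('wrist',o)
for p in [(.4364,.197,.02),(.5894,.1892,.02),(.6006,.3293,.024),(.4693,.4129,.024)]: print(proj(c,p))"
```

```text
time: 8.97
tcp_pos: [0.4507, 0.0399, 0.196]
tool_rot: [1.0, -0.022, 0.001, -0.0]
ft_force: [0.2, -0.0, -1.7]
gripper_width: 0.173
gripper_force: 30.0
time: 9.3
tcp_pos: [0.4506, 0.0399, 0.1957]
tool_rot: [1.0, -0.022, 0.0, -0.0]
ft_force: [0.3, 0.7, -0.2]
gripper_width: 0.443
gripper_force: 0.0
time: 9.72
tcp_pos: [0.45, 0.1289, 0.3656]
tool_rot: [1.0, -0.023, 0.0, -0.0]
ft_force: [1.0, 0.6, 0.0]
gripper_width: 0.502
gripper_force: 0.0
time: 10.05
tcp_pos: [0.4501, 0.1994, 0.3639]
tool_rot: [0.999, 0.049, 0.0, -0.0]
ft_force: [-0.3, 0.5, 0.9]
gripper_width: 0.501
gripper_force: 0.0
t 10.05 tcp [0.4501 0.1994 0.3639] yaw 5.58 F [-0.3  0.5  0.9] w 0.501 gf 0.0
[318.14321658 231.3142004 ]
[346.85831229  47.80719334]
[166.68477538  10.89948756]
[ 71.83542419 172.56854949]
```

View pics/w4.png

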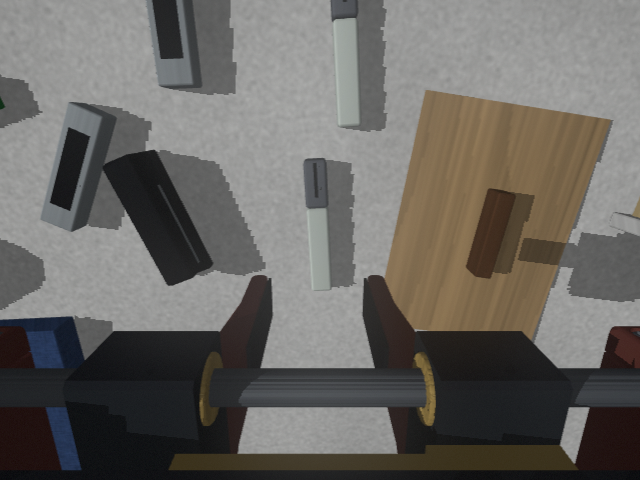

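The cover lies flat on the desk. marker2 runs from (316,159) to (320,290). Weight B's top is at (70,103)–(110,112) and (42,218)–(78,229), with the stapler's near corner at (105,165).

```bash
python3 -c "
from h import *
c=cam('wrist',r.get_obs());T=cam('top')
p,q=at_z(c,(316,159),.02),at_z(c,(320,288),.02);print((p+q)/2,np.linalg.norm(p-q),np.degrees(np.arctan2(*(p-q)[[1,0]])))
print(tri((c,(318.,222)),(T,(100+427/2.6,130+376/2.6))))
p,q=at_z(c,(90,108),.024),at_z(c,(58,223),.024);print((p+q)/2,np.linalg.norm(p-q),np.degrees(np.arctan2(*(p-q)[[1,0]])))
print(tri((c,(74,166)),(T,(100+207/2.6,130+340/2.6))))"
```

```text
[0.44024887 0.19630686 0.02      ] 0.12126220976447488 7.243634595110378
(array([ 0.43752349,  0.19819929, -0.00315455]), np.float64(0.002327233604947882))
[0.47333444 0.4098113  0.024     ] 0.1074850136009549 -19.831658835142864
(array([0.47119938, 0.41719112, 0.00961407]), np.float64(0.0017785281204085728))
```

```bash
python3 -m handwheel '[[-0.5,-0.1,-4,1.4],[-1.1,-0.2,-8,1.4],[-1.1,-0.2,-12,1.4],[-1.1,-0.2,-15,1.4],[-1.1,-0.2,-17.5,1.4]]'; python3 -m handwheel '[[0,0,0,0],[0,0,0,0],[0,0,0,0],[0,0,0,0],[0,0,0,0]]' 1; python3 -c "
from h import *
o=dict(tcp_pos=np.array([.5632,-.2147,.3245]),tool_rot=R.from_euler('z',87.4,degrees=True).as_matrix()@np.diag([1,-1,-1.]));o['tool_rot']=R.from_matrix(o['tool_rot']).as_quat()
c=cam('wrist',o)
for uv in [(166,48),(176,58),(187,200),(474,62),(484,58),(457,200),(470,200)]: print(uv,at_z(c,uv,.069).round(4))
print('panel',at_z(c,(136,12),.098),at_z(c,(190,325),.098),at_z(c,(545,12),.1),'cov',at_z(c,(195,90),.057),at_z(c,(460,90),.057))
st()"
```

```text
time: 10.52
tcp_pos: [0.4385, 0.1944, 0.1863]
tool_rot: [0.998, 0.058, -0.002, 0.001]
ft_force: [-0.0, 0.9, -0.4]
gripper_width: 0.497
gripper_force: 0.0
time: 10.93
tcp_pos: [0.4401, 0.1963, 0.1904]
tool_rot: [0.998, 0.059, 0.001, -0.0]
ft_force: [-0.2, -1.0, 0.0]
gripper_width: 0.224
gripper_force: 29.9
(166, 48) [ 0.4819 -0.0891  0.069 ]
(176, 58) [ 0.4868 -0.0946  0.069 ]
(187, 200) [ 0.4809 -0.1781  0.069 ]
(474, 62) [ 0.6597 -0.1046  0.069 ]
(484, 58) [ 0.6653 -0.1027  0.069 ]
(457, 200) [ 0.6551 -0.186   0.069 ]
(470, 200) [ 0.6635 -0.1864  0.069 ]
panel [ 0.48029099 -0.07811645  0.098     ] [ 0.48158075 -0.25216049  0.098     ] [ 0.68031088 -0.08769315  0.1       ] cov [ 0.491751   -0.11119744  0.057     ] [ 0.65697079 -0.11869523  0.057     ]
t 10.93 tcp [0.4401 0.1963 0.1904] yaw 6.8 F [-0.2 -1.   0. ] w 0.224 gf 29.9
```

marker2 is gripped (0.224 × 88 ≈ 20 mm). The bay measures 174 mm between its walls, centred near (0.567, −0.217) with yaw −2.7°. marker2 goes at bay y = +86 mm.

```bash
python3 -m handwheel '[[0,0,2,0],[0,0,5,0],[0,0,8,0],[0,0,11,0],[0,0,14,0]]'; python3 -m handwheel '[[1.5,-3.5,0,-2],[3,-7,0,-4],[4.5,-10.5,0,-6],[6,-14,0,-8],[7.5,-17.5,0,-9.5]]'; python3 -m handwheel '[[1.5,-3.5,0,0],[3,-7,0,0],[4.5,-11,0,0],[5.6,-14,0,0],[5.6,-15.2,0,0]]'; python3 -m handwheel '[[0,0,0,0],[0,0,0,0]]';python3 -c "
from h import *
o=st(); cv2.imwrite('pics/w5.png',r.get_image('wrist'))"
```

```text
time: 11.35
tcp_pos: [0.4391, 0.1961, 0.3314]
tool_rot: [0.998, 0.06, 0.001, -0.0]
ft_force: [0.1, 0.6, -0.2]
gripper_width: 0.224
gripper_force: 29.9
time: 11.77
tcp_pos: [0.5147, 0.0196, 0.3305]
tool_rot: [1.0, -0.024, 0.001, -0.0]
ft_force: [-0.3, 0.5, -1.9]
gripper_width: 0.227
gripper_force: 29.9
time: 12.18
tcp_pos: [0.572, -0.1346, 0.3306]
tool_rot: [1.0, -0.025, 0.002, 0.001]
ft_force: [0.1, 0.1, -1.4]
gripper_width: 0.226
gripper_force: 29.9
time: 12.35
tcp_pos: [0.5698, -0.1307, 0.3293]
tool_rot: [1.0, -0.024, 0.0, -0.0]
ft_force: [-0.7, 1.0, -0.5]
gripper_width: 0.224
gripper_force: 29.9
t 12.35 tcp [ 0.5698 -0.1307  0.3293] yaw -2.76 F [-0.7  1.  -0.5] w 0.224 gf 29.9
```

View pics/w5.png

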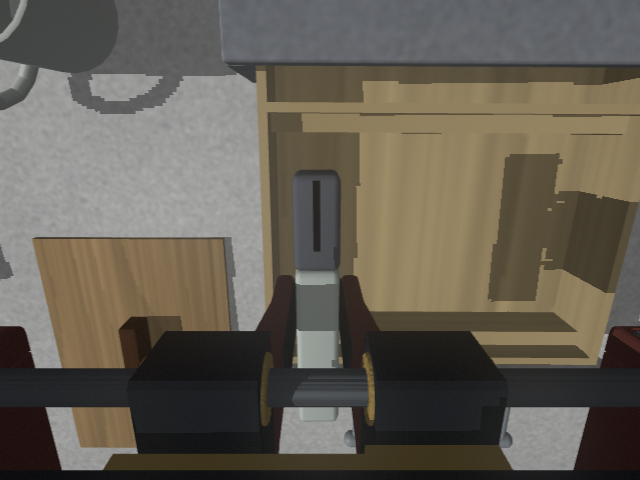

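The marker hangs straight in the grip over the bay's left side. The left wall's inner edge is at u≈270, the back ledge's edge at v≈132.

```bash
python3 -c "
from h import *
c=cam('wrist',st())
print('back ledge',at_z(c,(317,132),.052),'left wall',at_z(c,(271,220),.069),at_z(c,(266,115),.069),'back wall',at_z(c,(317,113),.069),'front ledge',at_z(c,(480,313),.052), 'marker end',at_z(c,(317,170),.329-.163+.008))"
```

```text
t 12.4 tcp [ 0.5697 -0.1299  0.3291] yaw -2.68 F [-0.  -0.2  0.2] w 0.225 gf 29.9
back ledge [ 0.64421657 -0.13328707  0.052     ] left wall [ 0.58935806 -0.09989542  0.069     ] [ 0.65614568 -0.10236697  0.069     ] back wall [ 0.65584449 -0.13384024  0.069     ] front ledge [ 0.50326731 -0.25322076  0.052     ] marker end [ 0.63368073 -0.13284785  0.174     ]
```

```bash
python3 -m handwheel '[[-0.1,-0.2,-2,0],[-0.1,-0.2,-5,0],[-0.1,-0.2,-8,0],[-0.1,-0.2,-10,0],[-0.1,-0.2,-11,0]]'; python3 -m handwheel '[[0,0,-0.3,0],[0,0,-0.6,0],[0,0,-0.8,0],[0,0,-0.8,0]]'
```

```text
time: 12.82
tcp_pos: [0.568, -0.1306, 0.2165]
tool_rot: [1.0, -0.022, -0.002, -0.001]
ft_force: [-0.5, 1.0, -0.0]
gripper_width: 0.222
gripper_force: 29.9
time: 13.15
tcp_pos: [0.5698, -0.1325, 0.2117]
tool_rot: [1.0, -0.023, 0.001, 0.0]
ft_force: [-0.1, -0.1, -0.5]
gripper_width: 0.222
gripper_force: 29.9
```

```bash
python3 -m handwheel '[[0,0,0,0],[0,0,0,0],[0,0,0,0]]' 0.34; python3 -m handwheel '[[0,0,3,0],[0,0,6,0],[0,0,9,0],[0,0,12,0],[0,3,15,0]]'; python3 -m handwheel '[[0,4,0,2],[0,8,0,4],[0,12,0,6],[0,16,0,8],[0,20,0,10]]' 0; python3 -m handwheel '[[0,4,0,0],[0,8,0,0],[0,9,0,0],[0,9,0,0]]'; python3 -c "
from h import *
o=st(); cv2.imwrite('pics/w6.png',r.get_image('wrist')); cv2.imwrite('pics/t6.png',r.get_image('top'))
c=cam('wrist',o)
for p in [(.5894,.1892,.02),(.6006,.3293,.024),(.4693,.4129,.024)]: print(proj(c,p))
t=cv2.resize(cv2.imread('pics/t6.png')[130:330,100:500],(640,320),interpolation=3)
b=np.zeros((600,640,3),np.uint8);b[:320]=t;b[320:]=cv2.imread('pics/w6.png')[:280];cv2.imwrite('pics/c6.png',b)"
```

```text
time: 13.4
tcp_pos: [0.5696, -0.1329, 0.2115]
tool_rot: [1.0, -0.023, 0.001, 0.0]
ft_force: [1.1, -0.4, 0.8]
gripper_width: 0.327
gripper_force: 0.0
time: 13.82
tcp_pos: [0.5696, -0.106, 0.3623]
tool_rot: [1.0, -0.025, 0.001, 0.001]
ft_force: [1.0, 1.9, 0.9]
gripper_width: 0.331
gripper_force: 0.0
time: 14.23
tcp_pos: [0.569, 0.0984, 0.3609]
tool_rot: [0.998, 0.064, 0.001, -0.0]
ft_force: [0.7, -1.4, 0.8]
gripper_width: 0.501
gripper_force: 0.0
time: 14.57
tcp_pos: [0.5692, 0.1892, 0.3605]
tool_rot: [0.998, 0.066, 0.0, -0.0]
ft_force: [-0.4, 0.5, 0.7]
gripper_width: 0.501
gripper_force: 0.0
t 14.57 tcp [0.5692 0.1892 0.3605] yaw 7.55 F [-0.4  0.5  0.7] w 0.501 gf 0.0
[320.17016833 195.44559258]
[157.29808    161.73495964]
[ 66.37941859 290.884891  ]
```

View pics/c6.png

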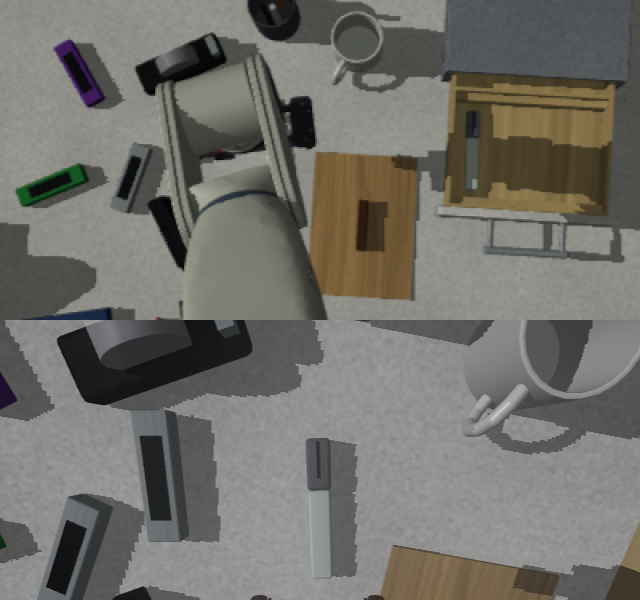

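marker2 lies flat inside the bay. marker1 runs in the wrist part from (318,118) to (321,257), its predicted place within about 4 mm. The mug is clear.

```bash
python3 -m handwheel '[[1,0,-4,1],[2.3,0,-8,1],[2.3,0,-12,1],[2.3,0,-15,1],[2.3,0,-17.2,1]]'; python3 -m handwheel '[[0,0,0,0],[0,0,0,0],[0,0,0,0],[0,0,0,0],[0,0,0,0]]' 1;  python3 -m handwheel '[[0,0,2,0],[0,0,5,0],[0,0,8,0],[0,0,11,0],[0,0,14,0]]'
```

```text
time: 15.08
tcp_pos: [0.5917, 0.1838, 0.1851]
tool_rot: [0.997, 0.071, -0.002, 0.001]
ft_force: [-0.0, 0.0, -0.2]
gripper_width: 0.5
gripper_force: 0.0
time: 15.5
tcp_pos: [0.5928, 0.1863, 0.1895]
tool_rot: [0.997, 0.072, 0.001, -0.0]
ft_force: [0.2, 0.8, -0.7]
gripper_width: 0.224
gripper_force: 30.0
time: 15.92
tcp_pos: [0.5921, 0.1866, 0.3305]
tool_rot: [0.997, 0.073, 0.0, -0.0]
ft_force: [1.0, 0.9, -1.4]
gripper_width: 0.221
gripper_force: 30.0
```

```bash
python3 -m handwheel '[[0,-3.5,0,-3],[0,-7.5,0,-6],[-0.5,-11.5,0,-9],[-1,-15.5,0,-11],[-1,-19.5,0,-11]]'; python3 -m handwheel '[[0,-4,0,0],[-0.5,-8,0,0],[-1,-12,0,0],[-1.5,-16,0,0],[-2,-20,0,0]]'; python3 -m handwheel '[[0,-4,0,0],[0,-7.5,0,0],[0,-9.3,0,0],[0,-9.3,0,0],[0,-9.3,0,0]]';python3 -c "
from h import *
o=st(); cv2.imwrite('pics/w7.png',r.get_image('wrist'))"
```

```text
time: 16.33
tcp_pos: [0.5812, -0.0098, 0.3292]
tool_rot: [1.0, -0.024, 0.0, 0.0]
ft_force: [-0.3, -0.8, -1.3]
gripper_width: 0.226
gripper_force: 30.0
time: 16.75
tcp_pos: [0.5617, -0.2101, 0.3293]
tool_rot: [1.0, -0.023, 0.001, 0.0]
ft_force: [0.6, -0.3, -0.8]
gripper_width: 0.227
gripper_force: 30.0
time: 17.17
tcp_pos: [0.562, -0.3016, 0.3285]
tool_rot: [1.0, -0.024, 0.0, -0.0]
ft_force: [-0.3, 0.1, -0.6]
gripper_width: 0.224
gripper_force: 30.0
t 17.17 tcp [ 0.562  -0.3016  0.3285] yaw -2.77 F [-0.3  0.1 -0.6] w 0.224 gf 30.0
```

View pics/w7.png

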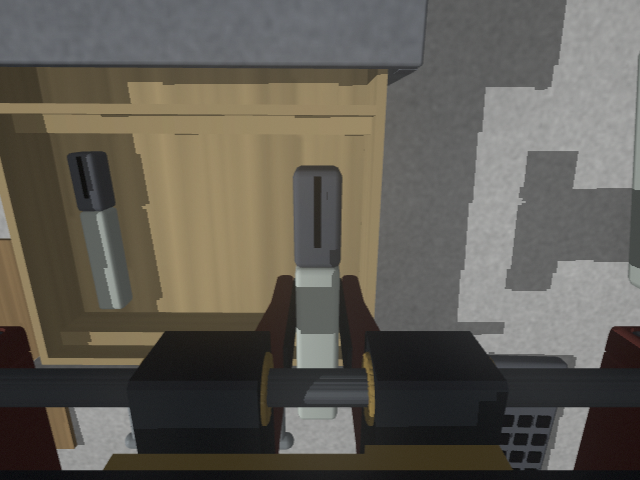

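marker1 is held straight above the right slot. The right wall's inner edge is at u≈372 and the ledge's edge at v≈132. marker2 lies flat on the left at (100,230).

```bash
python3 -m handwheel '[[-0.2,-0.3,-2,0],[-0.2,-0.3,-5,0],[-0.2,-0.3,-8,0],[-0.2,-0.3,-10,0],[-0.2,-0.3,-11,0]]'; python3 -m handwheel '[[0,0,-0.3,0],[0,0,-0.6,0],[0,0,-0.7,0],[0,0,-0.7,0]]';python3 -m handwheel '[[0,0,0,0],[0,0,0,0],[0,0,0,0]]' 0.34; python3 -m handwheel '[[0,0,3,0],[0,0,6,0],[0,0,9,0],[0,0,12,0],[0,3,15,0]]'
```

```text
time: 17.63
tcp_pos: [0.5597, -0.3016, 0.2155]
tool_rot: [1.0, -0.022, -0.002, -0.001]
ft_force: [-0.6, 0.6, -0.7]
gripper_width: 0.223
gripper_force: 30.0
time: 17.97
tcp_pos: [0.561, -0.3042, 0.2124]
tool_rot: [1.0, -0.023, 0.001, 0.0]
ft_force: [0.5, 0.7, -0.9]
gripper_width: 0.223
gripper_force: 30.0
time: 18.22
tcp_pos: [0.5606, -0.3045, 0.2121]
tool_rot: [1.0, -0.023, 0.001, 0.0]
ft_force: [0.2, 0.5, -0.6]
gripper_width: 0.329
gripper_force: 0.0
time: 18.63
tcp_pos: [0.5605, -0.2778, 0.3629]
tool_rot: [1.0, -0.025, 0.001, 0.001]
ft_force: [0.6, 0.9, 1.1]
gripper_width: 0.329
gripper_force: 0.0
```

```bash
python3 -m handwheel '[[0,4,0,0],[0,8,0,0],[0,12,0,0],[0,16,0,0],[0,20,0,0]]' 0; python3 -m handwheel '[[0,4,0,0],[0,8,0,2],[0,12,0,4],[0,16,0,6],[0,20,0,8]]'; python3 -m handwheel '[[0.5,4,0,2],[1,8,0,2],[2,12,0,2],[2.5,16,0,2],[2.5,20,0,2]]';  python3 -m handwheel '[[0,0.6,0,0],[0,0.6,0,0],[0,0.6,0,0]]'; python3 -c "
from h import *
o=st(); cv2.imwrite('pics/w8.png',r.get_image('wrist'))
c=cam('wrist',o)
for p in [(.6006,.3293,.024),(.4693,.4129,.024)]: print(proj(c,p))"
```

```text
time: 19.05
tcp_pos: [0.56, -0.0732, 0.3613]
tool_rot: [1.0, -0.024, 0.001, 0.0]
ft_force: [0.6, 0.4, -0.5]
gripper_width: 0.502
gripper_force: 0.0
time: 19.47
tcp_pos: [0.5601, 0.127, 0.3612]
tool_rot: [0.999, 0.047, 0.0, -0.0]
ft_force: [0.7, -0.7, 0.0]
gripper_width: 0.498
gripper_force: 0.0
time: 19.88
tcp_pos: [0.5859, 0.3272, 0.3613]
tool_rot: [0.998, 0.064, 0.001, -0.0]
ft_force: [0.4, 0.2, 1.1]
gripper_width: 0.502
gripper_force: 0.0
time: 20.13
tcp_pos: [0.5851, 0.3309, 0.3605]
tool_rot: [0.998, 0.064, -0.0, 0.0]
ft_force: [0.1, -0.4, 0.2]
gripper_width: 0.5
gripper_force: 0.0
t 20.13 tcp [0.5851 0.3309 0.3605] yaw 7.38 F [ 0.1 -0.4  0.2] w 0.5 gf 0.0
[320.77090016 201.26963643]
[216.87206932 323.26012031]
```

View pics/w8.png

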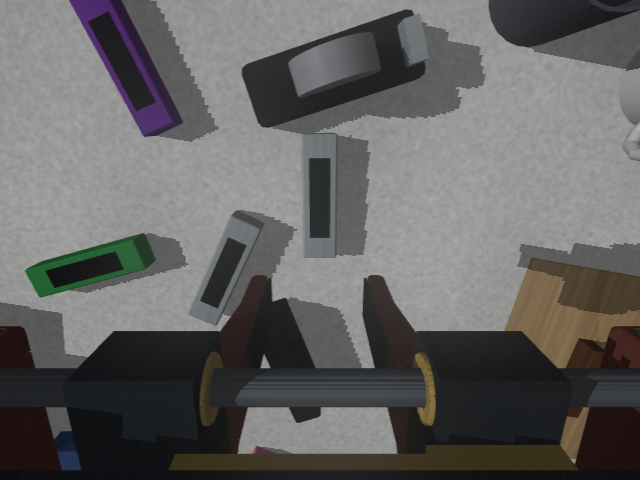

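Weight A's top face spans (304,135) to (336,257), aligned with the tool. The tape ends above its far edge, outside the gripper's body.

```bash
python3 -m handwheel '[[1,-0.1,-4,0],[1.7,-0.1,-8,0],[1.7,-0.1,-12,0],[1.7,-0.1,-15,0],[1.7,-0.1,-17.2,0]]'; python3 -m handwheel '[[0,0,0,0],[0,0,0,0],[0,0,0,0],[0,0,0,0],[0,0,0,0]]' 1;  python3 -m handwheel '[[0,0,1,0],[0,0,3,0],[0,0,6,0],[0,0,9,0],[0,0,12,0]]'; python3 -m handwheel '[[-1,-1,2,0],[-1,-1,2,0],[-1,-1,2,0]]'
```

```text
time: 20.6
tcp_pos: [0.6018, 0.3272, 0.1856]
tool_rot: [0.998, 0.063, -0.002, 0.001]
ft_force: [-0.2, 0.3, -0.4]
gripper_width: 0.504
gripper_force: 0.0
time: 21.02
tcp_pos: [0.6026, 0.3299, 0.19]
tool_rot: [0.998, 0.064, 0.001, -0.0]
ft_force: [0.3, 0.0, -4.5]
gripper_width: 0.34
gripper_force: 30.0
time: 21.43
tcp_pos: [0.602, 0.3301, 0.3109]
tool_rot: [0.998, 0.064, -0.0, 0.0]
ft_force: [0.5, -0.2, -5.1]
gripper_width: 0.34
gripper_force: 30.0
time: 21.68
tcp_pos: [0.5923, 0.3201, 0.3308]
tool_rot: [0.998, 0.064, 0.001, -0.001]
ft_force: [0.4, 0.4, -4.6]
gripper_width: 0.337
gripper_force: 30.0
```

```bash
python3 -m handwheel '[[0,-2.5,0,-2],[0,-6,0,-4],[0,-9.5,0,-6],[0,-13,0,-8],[0,-16.5,0,-10]]'; python3 -m handwheel '[[0,-3.5,0,0],[-0.5,-7,0,0],[-1,-10.5,0,0],[-1.5,-14,0,0],[-2,-17.5,0,0]]'; python3 -m handwheel '[[0,-3.5,0,0],[-0.2,-7,0,0],[-0.4,-10.5,0,0],[-0.6,-14,0,0],[-0.8,-17.5,0,0]]';python3 -m handwheel '[[0,-2.5,0,0],[0,-4.5,0,0],[0,-5.3,0,0],[0,-5.3,0,0],[0,-5.3,0,0]]';python3 -c "
from h import *
o=st(); cv2.imwrite('pics/w9.png',r.get_image('wrist'))"
```

```text
time: 22.1
tcp_pos: [0.5917, 0.1539, 0.3269]
tool_rot: [1.0, -0.024, -0.001, 0.0]
ft_force: [0.1, -0.3, -4.8]
gripper_width: 0.337
gripper_force: 30.0
time: 22.52
tcp_pos: [0.5716, -0.0212, 0.3271]
tool_rot: [1.0, -0.023, -0.001, -0.0]
ft_force: [0.2, 0.1, -4.5]
gripper_width: 0.34
gripper_force: 30.0
time: 22.93
tcp_pos: [0.5638, -0.1963, 0.3271]
tool_rot: [1.0, -0.023, -0.001, -0.0]
ft_force: [0.3, 0.2, -4.2]
gripper_width: 0.341
gripper_force: 30.0
time: 23.35
tcp_pos: [0.5641, -0.2474, 0.3275]
tool_rot: [1.0, -0.024, -0.001, -0.001]
ft_force: [0.0, 0.3, -4.6]
gripper_width: 0.337
gripper_force: 30.0
t 23.35 tcp [ 0.5641 -0.2474  0.3275] yaw -2.72 F [ 0.   0.3 -4.6] w 0.337 gf 30.0
```

View pics/w9.png

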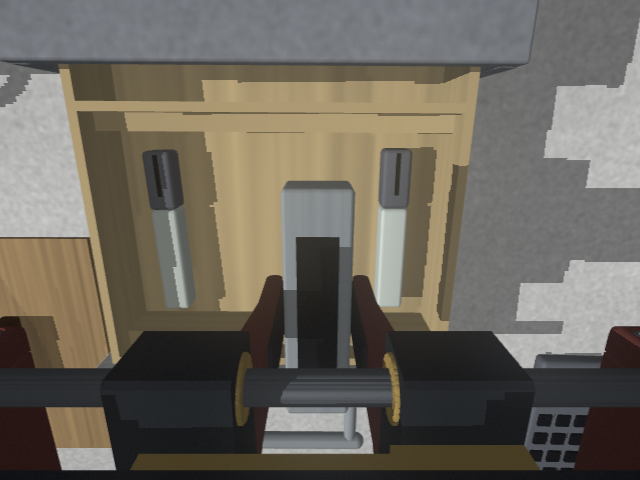

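The weight is held level. marker1 at (395,230) stays clear of the right finger.

```bash
python3 -m handwheel '[[0,0,-2,0],[0,0,-5,0],[0,0,-8,0],[0,0,-10,0],[0,0,-10.9,0]]'; python3 -m handwheel '[[0,0,-0.2,0],[0,0,-0.4,0],[0,0,-0.6,0],[0,0,-0.6,0]]';python3 -m handwheel '[[0,0,0,0],[0,0,0,0],[0,0,0,0],[0,0,0,0]]' 0.1; python3 -m handwheel '[[0,0,3,0],[0,0,6,0],[0,0,9,0],[0,0,12,0],[0,3,15,0]]'
```

```text
time: 23.82
tcp_pos: [0.5634, -0.2456, 0.2165]
tool_rot: [1.0, -0.022, -0.002, -0.001]
ft_force: [-0.2, 0.4, -5.5]
gripper_width: 0.334
gripper_force: 30.0
time: 24.15
tcp_pos: [0.565, -0.2478, 0.2148]
tool_rot: [1.0, -0.023, 0.001, 0.0]
ft_force: [0.0, -1.3, -3.8]
gripper_width: 0.342
gripper_force: 30.0
time: 24.48
tcp_pos: [0.5648, -0.2481, 0.2146]
tool_rot: [1.0, -0.023, 0.001, 0.0]
ft_force: [-0.1, 0.2, -0.5]
gripper_width: 0.449
gripper_force: 0.0
time: 24.9
tcp_pos: [0.5646, -0.2212, 0.3653]
tool_rot: [1.0, -0.025, 0.001, 0.001]
ft_force: [1.3, 0.6, -0.6]
gripper_width: 0.449
gripper_force: 0.0
```

```bash
python3 -m handwheel '[[0,4,0,7],[0,8,0,14],[0,12,0,21],[0,16,0,28],[0,20,0,35]]' 0; python3 -m handwheel '[[0,4,0,7],[-1,8,0,14],[-2,12,0,21],[-3,16,0,28],[-4,20,0,35]]';python3 -m handwheel '[[0,4,0,7],[0,8,0,14],[-1,12,0,21],[-2,16,0,28],[-3,20,0,35]]';python3 -m handwheel '[[0,3,0,7],[-1,3,0,14],[-2,3,0,21],[-2,3,0,28],[-2,3,0,35]]';python3 -m handwheel '[[0,0,0,7],[0,0,0,14],[0,0,0,21],[0,0,0,24],[0,0,0,24]]'; python3 -c "
from h import *
o=st(); cv2.imwrite('pics/w10.png',r.get_image('wrist'));print(o['joint_positions'])
c=cam('wrist',o)
for p in [(.4715,.412,.024)]: print(proj(c,p))"
```

```text
time: 25.32
tcp_pos: [0.564, -0.0167, 0.3638]
tool_rot: [0.96, 0.281, 0.001, 0.0]
ft_force: [-0.1, -0.3, -0.2]
gripper_width: 0.497
gripper_force: 0.0
time: 25.73
tcp_pos: [0.5236, 0.1834, 0.3637]
tool_rot: [0.831, 0.557, 0.0, 0.0]
ft_force: [1.2, 0.4, 0.8]
gripper_width: 0.5
gripper_force: 0.0
time: 26.15
tcp_pos: [0.4937, 0.3835, 0.3636]
tool_rot: [0.625, 0.781, 0.0, 0.0]
ft_force: [0.8, -0.5, -0.7]
gripper_width: 0.498
gripper_force: 0.0
time: 26.57
tcp_pos: [0.4737, 0.412, 0.3634]
tool_rot: [0.361, 0.933, 0.0, 0.0]
ft_force: [-0.2, 0.0, 0.2]
gripper_width: 0.501
gripper_force: 0.0
time: 26.98
tcp_pos: [0.4744, 0.4116, 0.3635]
tool_rot: [0.161, 0.987, 0.0, 0.0]
ft_force: [0.5, 1.0, 0.2]
gripper_width: 0.502
gripper_force: 0.0
t 26.98 tcp [0.4744 0.4116 0.3635] yaw 161.43 F [0.5 1.  0.2] w 0.502 gf 0.0
[ 6.95668007e-01  4.74506086e-01  1.65332431e+00 -5.20285739e-06
  1.01326402e+00 -5.50972582e-01]
[316.39403914 213.79426375]
```

View pics/w10.png

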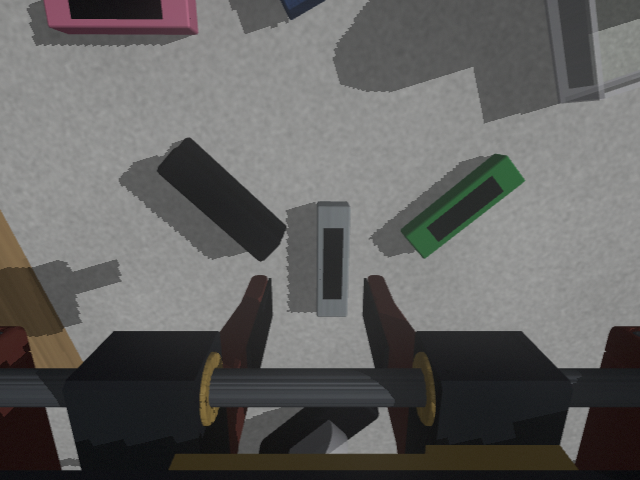

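Weight B has shifted since it was first measured: its top face now spans (318..349,206) to (317..347,316). I re-measure it.

```bash
python3 -c "
from h import *
c=cam('wrist',st());S=cam('scene')
im=r.get_image('scene');cv2.imwrite('pics/s10.png',im)
p,q=at_z(c,(333.5,207),.024),at_z(c,(332,316),.024);m=(p+q)/2;print(m,np.linalg.norm(p-q),np.degrees(np.arctan2(*(p-q)[[1,0]])))
s=at_z(c,(272,247),.046);print('stapler corner',s,'scene px',proj(S,m))
g=at_z(c,(404,232),.024);print('green',g)"
```

```text
t 27.03 tcp [0.4744 0.4116 0.3634] yaw 161.24 F [ 0.5  0.2 -0.1] w 0.499 gf 0.0
[0.5214426  0.41093206 0.024     ] 0.10758081895750626 161.20882995894834
stapler corner [0.48175756 0.36877062 0.046     ] scene px [434.39175198 295.62789284]
green [0.51276973 0.48122196 0.024     ]
```

```bash
python3 -m handwheel '[[2,-0.1,-3,0],[4.6,-0.1,-6,0],[4.6,-0.1,-10,0],[4.6,-0.1,-14,0],[4.6,-0.1,-17.4,0]]'; python3 -m handwheel '[[0,0,0,0],[0,0,0,0],[0,0,0,0],[0,0,0,0],[0,0,0,0]]' 1;  python3 -m handwheel '[[0,0,1,0],[0,0,3,0],[0,0,6,0],[0,0,9,0],[0,0,12,0]]'; python3 -m handwheel '[[0,-1,2,0],[0,-1,2,0],[0,-1,2,0]]'
```

```text
time: 27.5
tcp_pos: [0.5205, 0.4101, 0.1869]
tool_rot: [0.164, 0.987, -0.0, -0.0]
ft_force: [0.2, 0.1, 0.1]
gripper_width: 0.501
gripper_force: 0.0
time: 27.92
tcp_pos: [0.5201, 0.4104, 0.1891]
tool_rot: [0.162, 0.987, -0.0, -0.0]
ft_force: [1.0, 0.4, -5.1]
gripper_width: 0.339
gripper_force: 30.0
time: 28.33
tcp_pos: [0.52, 0.4104, 0.311]
tool_rot: [0.162, 0.987, -0.0, -0.0]
ft_force: [0.7, 0.6, -6.6]
gripper_width: 0.337
gripper_force: 30.0
time: 28.58
tcp_pos: [0.5204, 0.4004, 0.3309]
tool_rot: [0.163, 0.987, 0.001, 0.001]
ft_force: [-0.5, -0.1, -5.7]
gripper_width: 0.344
gripper_force: 30.0
```

```bash
python3 -m handwheel '[[0,-2.5,0,3],[0,-6,0,6],[0,-9.5,0,9],[0.5,-13,0,12],[1,-16.5,0,16]]'; python3 -m handwheel '[[0.5,-3.5,0,0],[1,-7,0,0],[1.5,-10.5,0,0],[2,-14,0,0],[2.5,-17.5,0,0]]'; python3 -m handwheel '[[0.2,-3.5,0,0],[0.4,-7,0,0],[0.6,-10.5,0,0],[0.8,-14,0,0],[1.2,-17.5,0,0]]';python3 -m handwheel '[[0,-2.5,0,0],[0,-5.5,0,0],[0,-7.5,0,0],[0,-7.5,0,0],[0,-7.5,0,0]]';python3 -c "
from h import *
o=st(); w=r.get_image('wrist'); t=r.get_image('top'); cv2.imwrite('pics/w11.png',w);cv2.imwrite('pics/t11.png',t)
b=np.zeros((600,640,3),np.uint8);b[:300]=w[:300];b[300:]=cv2.resize(t[130:330,100:527],(640,300),interpolation=3);cv2.imwrite('pics/c11.png',b)"
```

```text
time: 29.0
tcp_pos: [0.5292, 0.2343, 0.3271]
tool_rot: [0.022, 1.0, -0.001, -0.002]
ft_force: [0.5, -0.4, -5.9]
gripper_width: 0.339
gripper_force: 30.0
time: 29.42
tcp_pos: [0.5547, 0.0592, 0.3273]
tool_rot: [0.023, 1.0, -0.0, -0.002]
ft_force: [1.4, 1.0, -5.4]
gripper_width: 0.337
gripper_force: 30.0
time: 29.83
tcp_pos: [0.5663, -0.1157, 0.3272]
tool_rot: [0.023, 1.0, 0.0, -0.002]
ft_force: [0.6, 0.4, -5.7]
gripper_width: 0.338
gripper_force: 30.0
time: 30.25
tcp_pos: [0.5667, -0.19, 0.3272]
tool_rot: [0.024, 1.0, 0.001, -0.002]
ft_force: [-0.7, -0.2, -5.7]
gripper_width: 0.339
gripper_force: 30.0
t 30.25 tcp [ 0.5667 -0.19    0.3272] yaw 177.19 F [-0.7 -0.2 -5.7] w 0.339 gf 30.0
```

View pics/c11.png

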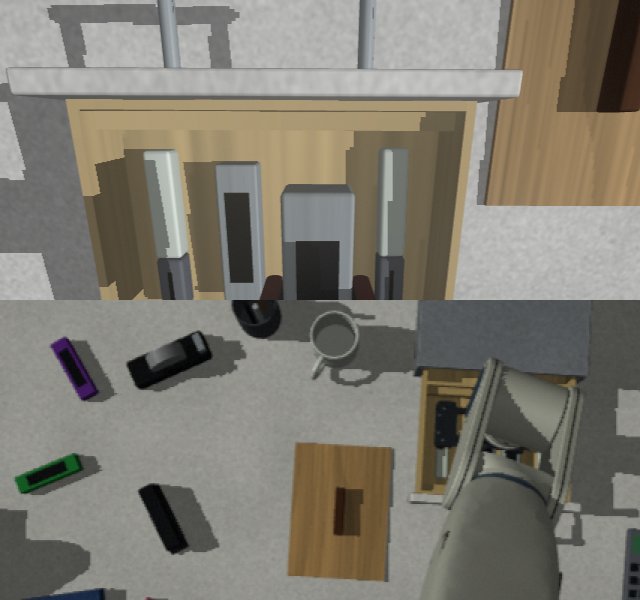

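```bash
python3 -m handwheel '[[0,0,-2,0],[0,0,-5,0],[0,0,-8,0],[0,0,-10,0],[0,0,-10.9,0]]'; python3 -m handwheel '[[0,0,-0.2,0],[0,0,-0.4,0],[0,0,-0.7,0],[0,0,-0.7,0]]';python3 -m handwheel '[[0,0,0,0],[0,0,0,0],[0,0,0,0],[0,0,0,0]]' 0.1; python3 -m handwheel '[[0,0,3,0],[0,0,6,0],[0,0,9,0],[0,0,12,0],[-2,3,15,0]]'; python3 -m handwheel '[[-2,4,0,0],[-4,8,0,0],[-6,12,0,0],[-8,16,0,0],[-9.5,20,0,0]]' 0; python3 -c "
from h import *
o=st(); w=r.get_image('wrist'); t=r.get_image('top'); cv2.imwrite('pics/w12.png',w);cv2.imwrite('pics/t12.png',t)
b=np.zeros((600,640,3),np.uint8);b[:280]=w[60:340];b[280:]=cv2.resize(t[150:250,350:550],(640,320),interpolation=3);cv2.imwrite('pics/c12.png',b)
print(proj(cam('wrist',o),(.4503,.040,.029)))"
```

```text
time: 30.77
tcp_pos: [0.5662, -0.1874, 0.2168]
tool_rot: [0.023, 1.0, 0.001, -0.003]
ft_force: [-0.7, -0.5, -6.0]
gripper_width: 0.337
gripper_force: 30.0
time: 31.1
tcp_pos: [0.5679, -0.1893, 0.214]
tool_rot: [0.023, 1.0, -0.0, 0.001]
ft_force: [1.0, 1.0, -5.1]
gripper_width: 0.342
gripper_force: 30.0
time: 31.43
tcp_pos: [0.5678, -0.1896, 0.2141]
tool_rot: [0.023, 1.0, -0.0, 0.001]
ft_force: [-0.8, 0.2, 0.3]
gripper_width: 0.45
gripper_force: 0.0
time: 31.85
tcp_pos: [0.552, -0.1653, 0.3628]
tool_rot: [0.024, 1.0, -0.001, 0.003]
ft_force: [0.7, 0.1, 0.8]
gripper_width: 0.449
gripper_force: 0.0
time: 32.27
tcp_pos: [0.458, 0.0261, 0.3603]
tool_rot: [0.024, 1.0, 0.0, 0.0]
ft_force: [0.6, -0.8, 0.1]
gripper_width: 0.501
gripper_force: 0.0
t 32.27 tcp [0.458  0.0261 0.3603] yaw 177.27 F [ 0.6 -0.8  0.1] w 0.501 gf 0.0
[332.87493861 209.60084649]
```

View pics/c12.png

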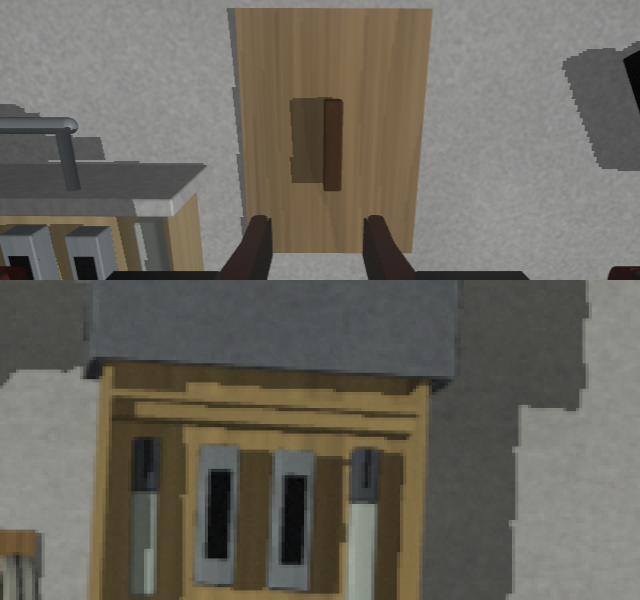

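All four things lie flat and parallel in the bay. The cover's grip is at (333,204), within 6 px of where I left it.

```bash
python3 -m handwheel '[[-0.8,1.4,-3,0],[-0.8,1.4,-7,0],[-0.8,1.4,-11,0],[-0.8,1.4,-14.5,0],[-0.8,1.4,-16.4,0]]'; python3 -m handwheel '[[0,0,0,0],[0,0,0,0],[0,0,0,0],[0,0,0,0],[0,0,0,0]]' 1;  python3 -m handwheel '[[0,0,1,0],[0,0,3,0],[0,0,6,0],[0,0,9,0],[0,0,12,0]]'; python3 -m handwheel '[[0,0,3,0],[0,0,5,0],[0,0,5,0]]'
```

```text
time: 32.78
tcp_pos: [0.4511, 0.0385, 0.193]
tool_rot: [0.023, 1.0, -0.0, -0.001]
ft_force: [-0.3, -0.8, 0.5]
gripper_width: 0.501
gripper_force: 0.0
time: 33.2
tcp_pos: [0.4524, 0.0389, 0.1973]
tool_rot: [0.023, 1.0, 0.0, 0.002]
ft_force: [0.2, -0.2, 2.6]
gripper_width: 0.178
gripper_force: 30.0
time: 33.62
tcp_pos: [0.451, 0.039, 0.3181]
tool_rot: [0.023, 1.0, -0.0, 0.0]
ft_force: [0.6, -0.2, -2.0]
gripper_width: 0.182
gripper_force: 30.0
time: 33.87
tcp_pos: [0.4524, 0.0391, 0.3709]
tool_rot: [0.023, 1.0, 0.0, 0.004]
ft_force: [0.7, 0.3, -2.0]
gripper_width: 0.18
gripper_force: 30.0
```

```bash
python3 -m handwheel '[[0,0,0,-6],[0,0,0,-12],[0,0,0,-18],[0,0,0,-24],[0,0,0,-30]]'; python3 -m handwheel '[[0,-2,0,-6],[0.5,-5,0,-12],[1.5,-8,0,-18],[3,-11,0,-24],[4.5,-14,0,-30]]'; python3 -m handwheel '[[1.5,-3,0,-6],[3.5,-6,0,-12],[5.5,-9,0,-18],[6.9,-11.3,0,-24],[6.9,-11.3,0,-30]]';  python3 -m handwheel '[[0,0,0,0],[0,0,0,0],[0,0,0,0]]';python3 -c "
from h import *
o=st(); w=r.get_image('wrist'); cv2.imwrite('pics/w13.png',w)"
```

```text
time: 34.28
tcp_pos: [0.4508, 0.039, 0.3654]
tool_rot: [0.284, 0.959, -0.0, -0.0]
ft_force: [0.3, 0.0, -2.6]
gripper_width: 0.176
gripper_force: 30.0
time: 34.7
tcp_pos: [0.496, -0.1022, 0.3655]
tool_rot: [0.522, 0.853, -0.0, -0.001]
ft_force: [0.8, 0.5, -2.2]
gripper_width: 0.176
gripper_force: 30.0
time: 35.12
tcp_pos: [0.5673, -0.2178, 0.3655]
tool_rot: [0.726, 0.688, 0.0, 0.001]
ft_force: [0.1, 0.8, -1.8]
gripper_width: 0.182
gripper_force: 30.0
time: 35.37
tcp_pos: [0.5648, -0.2132, 0.3653]
tool_rot: [0.722, 0.692, -0.0, -0.001]
ft_force: [0.0, -1.7, -1.8]
gripper_width: 0.18
gripper_force: 30.0
t 35.37 tcp [ 0.5648 -0.2132  0.3653] yaw 87.53 F [ 0.  -1.7 -1.8] w 0.18 gf 30.0
```

View pics/w13.png

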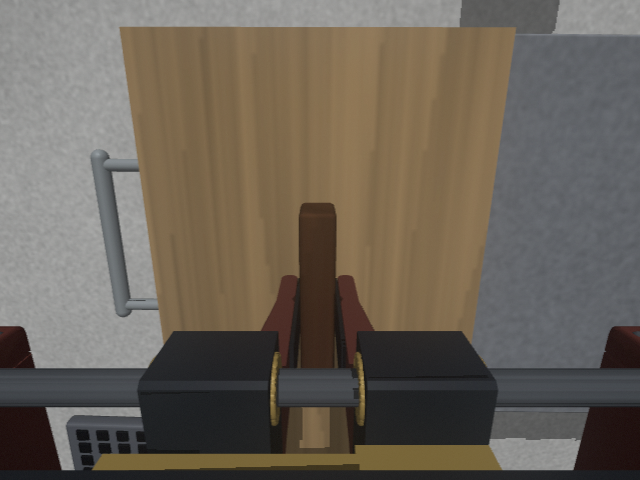

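The cover is level in the grip; its far edge is at v≈27, spanning u 122 to 514. The handle's bar runs (99,156)–(123,312). I check both against the bay.

```bash
python3 -c "
from h import *
c=cam('wrist',st());z=.3653-.189
for z in (.171,.176,.181):
  a,b=at_z(c,(122,28),z),at_z(c,(514,28),z);e=a-b;n=np.array([-e[1],e[0]])/np.linalg.norm(e[:2]); n=n if n[1]>0 else -n
  print(z,np.linalg.norm(e),'centre',(a+b)[:2]/2-.114*n,'yaw',np.degrees(np.arctan2(n[1],n[0])))
p,q=at_z(c,(99,153),.078),at_z(c,(123,315),.078);h=(p+q)/2;e=(p-q)[:2]/np.linalg.norm((p-q)[:2]);print('handle',h,np.linalg.norm(p-q),'yaw',np.degrees(np.arctan2(e[1],e[0])),'bay',h[:2]+.1495*np.array([e[1],-e[0]]))
"
```

```text
t 35.42 tcp [ 0.5649 -0.2131  0.3655] yaw 87.51 F [-0.1 -0.1 -1.3] w 0.178 gf 30.0
0.171 0.16486294320839848 centre [ 0.56548154 -0.20874814] yaw 87.49854494942792
0.176 0.16012436497594026 centre [ 0.56543008 -0.20985076] yaw 87.49854494942792
0.181 0.1553857867434819 centre [ 0.56537862 -0.21095339] yaw 87.49854494942792
handle [ 0.40912805 -0.21052443  0.078     ] 0.12827029929862302 yaw 86.3541142888183 bay [ 0.55832548 -0.2200311 ]
```

```bash
python3 -c "
from h import *
o=r.get_obs();c=cam('wrist',o)
print('grip far end now',at_z(c,(317,205),.200))
def mk(x,y,z,yw): return cam('wrist',dict(tcp_pos=np.array([x,y,z]),tool_rot=R.from_matrix(R.from_euler('z',yw,degrees=True).as_matrix()@np.diag([1,-1,-1.])).as_quat()))
c3=mk(.5632,-.2147,.3241,87.4);print('w3 far end',at_z(c3,(325,191),.081))
c7=mk(.562,-.3016,.3285,-2.77);print('right wall',at_z(c7,(373,220),.069),at_z(c7,(375,180),.069))
c9=mk(.5641,-.2474,.3275,-2.72)
for uv in [(80,112),(93,220),(462,150),(450,220),(467,112)]: print(uv,at_z(c9,uv,.069))
print('back',at_z(c9,(270,112),.069))
"
```

```text
grip far end now [ 0.56709543 -0.16441784  0.2       ]
w3 far end [ 0.57008599 -0.17438992  0.081     ]
right wall [ 0.57831978 -0.3400059   0.069     ] [ 0.60497719 -0.341414    0.069     ]
(80, 112) [ 0.6574086  -0.10699025  0.069     ]
(93, 220) [ 0.58955048 -0.09967939  0.069     ]
(462, 150) [ 0.62355234 -0.34173143  0.069     ]
(450, 220) [ 0.57829059 -0.33678627  0.069     ]
(467, 112) [ 0.64618365 -0.34327476  0.069     ]
back [ 0.65189747 -0.22299913  0.069     ]
```

The walls put the bay's centre at y ≈ −0.218 (239 mm inner width). The held cover's centre reads −0.207, so it sits about 10 mm along in the grip. I correct y by −1.0 cm and lower it, watching the force.

```bash
python3 -m handwheel '[[0.1,-0.5,-1,-0.2],[0.1,-1,-3,-0.2],[0.1,-1,-5,-0.2],[0.1,-1,-7,-0.2],[0.1,-1,-7.5,-0.2]]'; python3 -m handwheel '[[0,0,-0.5,0],[0,0,-1,0],[0,0,-1.5,0],[0,0,-2,0],[0,0,-2,0]]'; python3 -c "
from h import *
o=st(); w=r.get_image('wrist'); cv2.imwrite('pics/w14.png',w)"
```

```text
time: 35.83
tcp_pos: [0.5652, -0.2232, 0.2873]
tool_rot: [0.724, 0.69, -0.001, -0.002]
ft_force: [-0.6, 1.2, -1.8]
gripper_width: 0.178
gripper_force: 30.0
time: 36.25
tcp_pos: [0.5665, -0.2239, 0.2704]
tool_rot: [0.725, 0.689, -0.0, -0.0]
ft_force: [0.2, 0.4, -1.7]
gripper_width: 0.18
gripper_force: 30.0
t 36.25 tcp [ 0.5665 -0.2239  0.2704] yaw 87.14 F [ 0.2  0.4 -1.7] w 0.18 gf 30.0
```

View pics/w14.png

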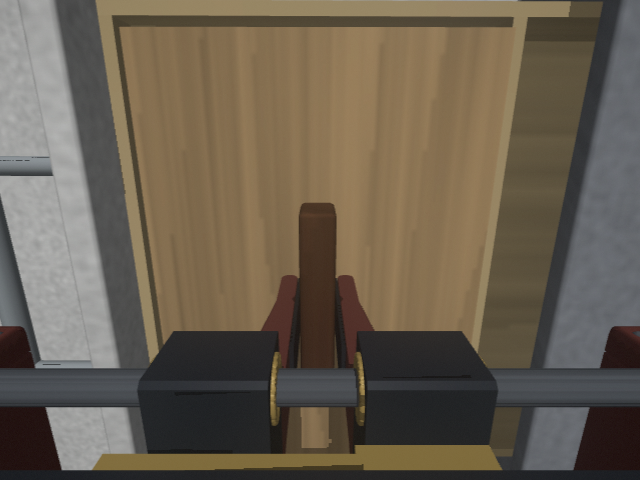

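```bash
python3 -c "
from h import *
o=r.get_obs();c=cam('wrist',o)
for z in (.076,.081): print('cover',at_z(c,(119.5,27),z),at_z(c,(513,27),z))
print('wall',at_z(c,(117,15),.069),at_z(c,(516,15),.069),'low right',at_z(c,(484,325),.069),'cover low',at_z(c,(481,300),.081),'grip',at_z(c,(317,205),.105))"
```

```text
cover [ 0.48966017 -0.10119583  0.076     ] [ 0.65498177 -0.10946708  0.076     ]
cover [ 0.49199019 -0.10242642  0.081     ] [ 0.65256473 -0.11046017  0.081     ]
wall [ 0.48626862 -0.09481539  0.069     ] [ 0.65918167 -0.10346753  0.069     ] low right [ 0.65766168 -0.25533067  0.069     ] cover low [ 0.64923314 -0.23354893  0.081     ] grip [ 0.56915702 -0.17534139  0.105     ]
```

The cover is centred in x and 6–7 mm from the left wall, against 5 mm ideal. I nudge it +1.5 mm in y and lower.

```bash
python3 -m handwheel '[[0,0.15,-0.4,0],[0,0.15,-0.8,0],[0,0.15,-1.2,0],[0,0.15,-1.6,0],[0,0.15,-1.6,0]]'; python3 -m handwheel '[[0,0,-0.2,0],[0,0,-0.4,0],[0,0,-0.6,0],[0,0,-0.6,0],[0,0,-0.6,0]]'
```

```text
time: 36.72
tcp_pos: [0.5662, -0.2223, 0.2538]
tool_rot: [0.725, 0.689, -0.0, -0.001]
ft_force: [0.1, -0.5, -2.2]
gripper_width: 0.178
gripper_force: 30.0
time: 37.13
tcp_pos: [0.5671, -0.2225, 0.2494]
tool_rot: [0.725, 0.689, 0.0, 0.001]
ft_force: [0.1, 1.8, 2.5]
gripper_width: 0.178
gripper_force: 30.0
```

```bash
python3 -m handwheel '[[0,0,0,0],[0,0,0,0],[0,0,0,0],[0,0,0,0]]' 0.2; python3 -m handwheel '[[0,0,2,0],[0,0,4,0],[0,0,8,0],[0,0,8,0]]'; python3 -c "
from h import *
o=st(); w=r.get_image('wrist'); cv2.imwrite('pics/w15.png',w)"
```

```text
time: 37.47
tcp_pos: [0.5665, -0.2225, 0.2487]
tool_rot: [0.725, 0.689, -0.0, -0.0]
ft_force: [-0.3, -0.3, -0.2]
gripper_width: 0.395
gripper_force: 0.0
time: 37.8
tcp_pos: [0.5685, -0.2233, 0.335]
tool_rot: [0.725, 0.689, 0.002, 0.004]
ft_force: [2.1, -1.1, 0.8]
gripper_width: 0.401
gripper_force: 0.0
t 37.8 tcp [ 0.5685 -0.2233  0.335 ] yaw 87.12 F [ 2.1 -1.1  0.8] w 0.401 gf 0.0
```

View pics/w15.png

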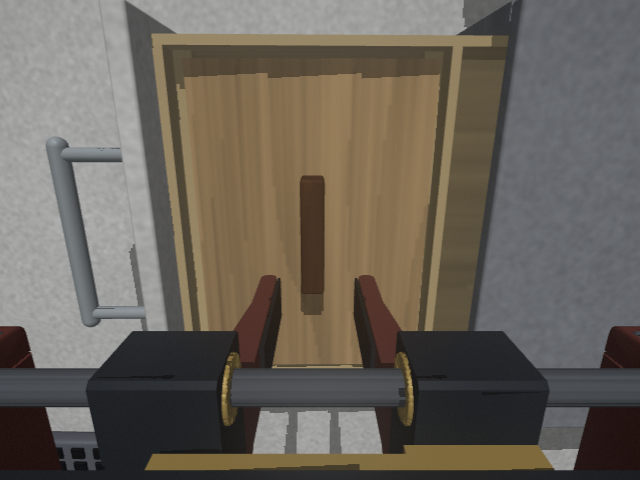

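The cover lies down inside the walls just as at the start, its grip at (312,177)–(312,293). I check the seat numerically, then pinch the handle and push slowly.

```bash
python3 -c "
from h import *
o=st();c=cam('wrist',o)
p,q=at_z(c,(312.5,177),.081),at_z(c,(312,293),.081);print((p+q)/2,np.linalg.norm(p-q))
p,q=at_z(c,(57,143),.078),at_z(c,(91,320),.078);print('handle',(p+q)/2,np.linalg.norm(p-q))"
python3 -m handwheel '[[-4,0.3,0,0],[-8,0.6,0,0],[-12,0.9,0,0],[-15.8,1.1,0,0],[-15.8,1.1,0,0]]' 0; python3 -m handwheel '[[0,0,-3,0],[0,0,-6,0],[0,0,-8,0],[0,0,-8.9,0],[0,0,-8.9,0]]'
```

```text
t 37.85 tcp [ 0.5678 -0.223   0.3326] yaw 87.12 F [ 0.4  0.2 -0.2] w 0.399 gf 0.0
[ 0.56698946 -0.21541327  0.081     ] 0.07943920383555805
handle [ 0.41057857 -0.2082986   0.078     ] 0.12189925160081125
time: 38.27
tcp_pos: [0.4019, -0.2095, 0.3269]
tool_rot: [0.725, 0.689, -0.002, -0.004]
ft_force: [0.1, 0.8, -1.5]
gripper_width: 0.501
gripper_force: 0.0
time: 38.68
tcp_pos: [0.408, -0.2111, 0.2377]
tool_rot: [0.725, 0.689, -0.001, -0.002]
ft_force: [-0.6, -0.4, 0.1]
gripper_width: 0.505
gripper_force: 0.0
```

```bash
python3 -m handwheel '[[0,0,0,0],[0,0,0.3,0],[0,0,0.3,0],[0,0,0.3,0],[0,0,0.3,0]]' 1; python3 -m handwheel '[[0.5,-0.03,0,0],[1.5,-0.09,0,0],[2.5,-0.15,0,0],[3.5,-0.2,0,0],[4.5,-0.26,0,0]]'; python3 -m handwheel '[[1,-0.06,0,0],[2,-0.12,0,0],[3,-0.17,0,0],[4,-0.23,0,0],[5,-0.29,0,0]]'
```

```text
time: 39.1
tcp_pos: [0.4089, -0.2116, 0.2437]
tool_rot: [0.725, 0.689, 0.0, 0.001]
ft_force: [0.8, -0.1, -0.1]
gripper_width: 0.163
gripper_force: 0.0
time: 39.52
tcp_pos: [0.4541, -0.214, 0.2434]
tool_rot: [0.725, 0.689, 0.0, -0.0]
ft_force: [-1.9, 0.7, 6.8]
gripper_width: 0.129
gripper_force: 30.0
time: 39.93
tcp_pos: [0.5041, -0.2167, 0.2435]
tool_rot: [0.725, 0.689, 0.0, -0.0]
ft_force: [-2.4, 2.4, 6.1]
gripper_width: 0.124
gripper_force: 30.0
```

```bash
python3 -m handwheel '[[1,-0.05,0,0],[2,-0.1,0,0],[3,-0.15,0,0],[4,-0.2,0,0],[5,-0.25,0,0]]'; python3 -m handwheel '[[1,-0.05,0,0],[2,-0.1,0,0],[3,-0.15,0,0],[4,-0.2,0,0],[5,-0.25,0,0]]';  python3 -m handwheel '[[0.4,-0.02,0,0],[0.8,-0.04,0,0],[1.1,-0.05,0,0],[1.4,-0.06,0,0],[1.4,-0.06,0,0]]'
```

```text
time: 40.35
tcp_pos: [0.5541, -0.2194, 0.2435]
tool_rot: [0.725, 0.689, 0.0, -0.0]
ft_force: [-0.9, 1.1, 5.4]
gripper_width: 0.127
gripper_force: 30.0
time: 40.77
tcp_pos: [0.6042, -0.222, 0.2435]
tool_rot: [0.725, 0.689, -0.0, 0.0]
ft_force: [-1.3, 1.1, 5.8]
gripper_width: 0.128
gripper_force: 30.0
time: 41.18
tcp_pos: [0.6149, -0.2227, 0.2434]
tool_rot: [0.724, 0.689, -0.003, -0.004]
ft_force: [-17.6, -0.8, 19.1]
gripper_width: 0.126
gripper_force: 30.0
```

```bash
python3 -m handwheel '[[-0.2,0,0,0],[-0.2,0,0,0],[-0.2,0,0,0],[-0.2,0,0,0]]' 0.3; python3 -m handwheel '[[0,0,3,0],[0,0,6,0],[0,0,10,0],[0,0,14,0],[0,0,14,0]]'; python3 -c "
from h import *
o=st();c=cam('wrist',o);w=r.get_image('wrist')
print(proj(c,(.6182,-.1562,.078)),proj(c,(.6124,-.2819,.078)))
g=cv2.matchTemplate(w,cv2.imread('pics/w1.png')[140:320,290:420],cv2.TM_CCOEFF_NORMED);print(cv2.minMaxLoc(g))
t=r.get_image('top').astype(int);t0=cv2.imread('pics/top0.png').astype(int);d=abs(t-t0).sum(2)
for n,(x,y) in dict(stapler=(209,275),mug=(323,155),pot=(270,135),calc=(534,313),tape=(213,168),unitfront=(480,183)).items(): print(n,d[y-12:y+13,x-12:x+13].mean())"
```

```text
time: 41.52
tcp_pos: [0.6157, -0.2225, 0.2426]
tool_rot: [0.725, 0.689, 0.0, 0.0]
ft_force: [0.2, -0.2, -0.6]
gripper_width: 0.347
gripper_force: 0.0
time: 41.93
tcp_pos: [0.6179, -0.2232, 0.3913]
tool_rot: [0.725, 0.689, 0.003, 0.006]
ft_force: [0.9, -0.6, 0.3]
gripper_width: 0.348
gripper_force: 0.0
t 41.93 tcp [ 0.6179 -0.2232  0.3913] yaw 87.14 F [ 0.9 -0.6  0.3] w 0.348 gf 0.0
[307.64815085 139.25555398] [309.29193604 289.07040627]
(-0.33327189087867737, 0.6627045273780823, (107, 0), (277, 125))
stapler 9.6368
mug 12.248
pot 6.5168
calc 8.08
tape 10.3904
unitfront 118.6944
```

```bash
python3 -m handwheel '[[-0.1,0.6,-2.2,1.6],[-0.1,0.6,-2.2,1.6],[-0.1,0.6,-2.2,1.6],[-0.1,0.6,-2.2,1.6]]' 0; python3 -c "
from h import *
o=st();w=r.get_image('wrist');a=cv2.imread('pics/w1.png')
f=lambda s:cv2.minMaxLoc(cv2.matchTemplate(w,a[s],cv2.TM_CCOEFF_NORMED))
s=np.s_[145:262,295:360];print('handle shift',f(s)[1],np.array(f(s)[3])-(295,145))
s=np.s_[30:110,440:600];s=np.s_[25:110,395:560];print('unit/panel shift',f(s)[1],np.array(f(s)[3])-(395,25))"
```

```text
time: 42.37
tcp_pos: [0.6145, -0.2165, 0.3596]
tool_rot: [0.715, 0.699, -0.001, -0.001]
ft_force: [-0.3, -1.1, 0.8]
gripper_width: 0.499
gripper_force: 0.0
t 42.37 tcp [ 0.6145 -0.2165  0.3596] yaw 88.7 F [-0.3 -1.1  0.8] w 0.499 gf 0.0
handle shift 0.9886154532432556 [2 2]
unit/panel shift 0.9853598475456238 [3 0]
```

The handle sits where it did shut, to about 1 px (under 1 mm) relative to the unit. The other desk things show no change, and the robot is clear.

```bash
python3 -c "
from plant import r
print(r.sign_off())"
```

```text
the job is handed in; nothing more can be done
None
```

I handed the job in after about 42 s of robot time: both markers and both weights are flat in the bay, the cover is back on its ledges and the drawer is shut, but I viewed 18 pictures where at most 14 were allowed.

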